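# Hook out the tray of reference standards and hang them up by size

## Task

Pick up the hand hook from its rubber mat, drop its point into the tray's pull loop and drag the tray out until all of it stands well clear of the riser's roof; the hand itself must never touch the tray. Lay the hook back on the mat, wholly on it, and only then hang every reference standard that is there by its eye on the stand's bar, one after another from the largest, at the back by the post, to the smallest in front. Leave the other things on the bench alone.

Things in the scene. Friction and masses are not known exactly. Their poses are not given: they have to be found in the camera images.
- riser: Fixed clear acrylic riser (low stand), 260 mm along its x, 350 mm along y, open at front (-x) and flanks; roof underside 170 mm above the table, roof 6 mm thick, four corner legs, 12 mm high stop bar along its back (+x) edge. Origin: centre of its footprint, on the table; the tray comes out along -x (front roof edge at x = -130 mm).
- tray: Loose flat grey plastic tray, 160 mm along x, 260 mm along y, rim 18 mm high, floor and walls 5 mm thick, 0.45 kg empty, standing under the riser with the standards on it. Origin: centre of its underside. A steel pull loop sticks out from its -x side.
- tray_eye (a point): Centre of the opening of the tray's pull loop: a level U of 7 mm steel rod, 30 mm above the tray's underside, 100 mm from the tray's origin along its -x. Opening 37 mm along x (from the loop's cross bar, at -x, to a 36 mm high block on the tray's rim, at +x) and 33 mm along y; open above and below.
- hook_tool: Loose hand hook, 0.16 kg: wooden handle 100 x 30 x 40 mm high (x from -105 to -5 mm; grip it from above across its 30 mm width, at x = -55 mm), then an 8 mm steel rod at 36 mm height to x = 80 mm, where it turns straight down to the level of the handle's underside. Origin: level with the handle's underside, 55 mm ahead (+x) of the handle's middle. Lies with z up.
- tool_tip (a point): Lower end of the hook's point (8 mm thick), 135 mm from the handle's middle along the tool's +x, level with the handle's underside; the rod above it begins 32 mm higher.
- tool_butt (a point): Rear end of the handle, 105 mm behind the tool's origin, 20 mm above the underside.
- mat: Black rubber rest mat for the hand hook, flat on the table (1 mm), 300 mm along x, 150 mm along y. Fixed. Origin: its centre.
- stand: Hanging stand, fixed: 100 x 140 x 12 mm base plate, post 16 x 22 mm and 178 mm high, and a round steel bar 10 mm thick whose axis is 170 mm above the table, running level from the post along the stand's -x for 195 mm and ending in a short upturned point. Origin: on the table under the post.
- bar_tip (a point): Centre of the rounded upturned point at the bar's free end, 201 mm from the post's axis and 10 mm above the bar's axis; it tops out 15 mm above the bar's axis.
- std_a: Reference standard, largest of four (not all are always there): upright black frame 104 mm wide (y) and 8 mm thick (x) with white tiles, on an aluminium foot 36 mm (x) x 104 mm (y) x 8 mm; above the frame, whose top is at 68 mm, a hanging eye. 116 mm high in all, about 170 g. Origin: centre of its underside.
- std_a_eye (a point): Centre of std_a's hanging eye, 86 mm above its underside: a rectangular hole through its thickness (along x), 26 mm wide (y) and 36 mm high, with 7 mm side posts and a 12 mm high top bar, 40 mm wide outside (y) and 8 mm thick; to be gripped from above across these 40 mm. The top is 30 mm above this point.
- std_b: Reference standard, second largest of four (not all are always there): upright black frame 86 mm wide (y) and 8 mm thick (x) with white tiles, on an aluminium foot 36 mm (x) x 86 mm (y) x 8 mm; above the frame, whose top is at 58 mm, a hanging eye. 106 mm high in all, about 145 g. Origin: centre of its underside.
- std_b_eye (a point): Centre of std_b's hanging eye, 76 mm above its underside: a rectangular hole through its thickness (along x), 26 mm wide (y) and 36 mm high, with 7 mm side posts and a 12 mm high top bar, 40 mm wide outside (y) and 8 mm thick; to be gripped from above across these 40 mm. The top is 30 mm above this point.
- std_c: Reference standard, second smallest of four (not all are always there): upright black frame 68 mm wide (y) and 8 mm thick (x) with white tiles, on an aluminium foot 36 mm (x) x 68 mm (y) x 8 mm; above the frame, whose top is at 48 mm, a hanging eye. 96 mm high in all, about 120 g. Origin: centre of its underside.
- std_c_eye (a point): Centre of std_c's hanging eye, 66 mm above its underside: a rectangular hole through its thickness (along x), 26 mm wide (y) and 36 mm high, with 7 mm side posts and a 12 mm high top bar, 40 mm wide outside (y) and 8 mm thick; to be gripped from above across these 40 mm. The top is 30 mm above this point.
- std_d: Reference standard, smallest of four (not all are always there): upright black frame 50 mm wide (y) and 8 mm thick (x) with white tiles, on an aluminium foot 36 mm (x) x 50 mm (y) x 8 mm; above the frame, whose top is at 38 mm, a hanging eye. 86 mm high in all, about 95 g. Origin: centre of its underside.
- std_d_eye (a point): Centre of std_d's hanging eye, 56 mm above its underside: a rectangular hole through its thickness (along x), 26 mm wide (y) and 36 mm high, with 7 mm side posts and a 12 mm high top bar, 40 mm wide outside (y) and 8 mm thick; to be gripped from above across these 40 mm. The top is 30 mm above this point.
- reagent_bottle: Bystander, to be left alone: amber bottle, 130 mm high. Origin: its underside or middle.
- beaker: Bystander, to be left alone: glass beaker, 90 mm. Origin: its underside or middle.
- sample_jar: Bystander, to be left alone: white jar, 75 mm. Origin: its underside or middle.
- mouse: Bystander, to be left alone: computer mouse. Origin: its underside or middle.
- basket: Bystander, to be left alone: white basket on the table left of the riser, 90 x 120 x 50 mm. Origin: its underside or middle.
- hygrometer: Bystander, to be left alone: round dial gauge on a foot, 106 mm high. Origin: its underside or middle.
Mind the look-alikes: they are no part of the job. Of the things shaped like the hook_tool, the wooden one is meant.

How it is judged:
By the outcome, as a careful person would: the job done as asked, in the order asked, and still so for the second after the job is handed in, with the robot touching nothing.
Of std_a, std_b, std_c, std_d only 3 to 4 are there at a start; the rules pass over those that are not, and their reading is None.
At some moment in a run one of hook_tool may be knocked a few centimetres aside while the robot is not near it.
Once in a run the grip may slacken for a moment while it holds something.
It also fails if it takes over 208 s, if anything falls off the work surface, if the arm or the gripper's body presses on something with over 40 N, if the wrist force passes 120 N, or if a joint passes its speed limit or range.

## Robot

A 6-joint arm with a two-finger parallel gripper is mounted at the origin on the work surface. World frame = base frame: x ahead of the robot, y to its left, z up, the work surface at z = 0. Lengths are in m, angles in rad, forces in N, time in s.
With the tool pointing down it reaches from about 0.3 to 0.875 m from the base axis. Payload 6.4 kg.
Tool frame: the origin (TCP) lies midway between the tips of the shut fingers; the grasp point (between the pads) lies 19 mm behind it (grasp_offset is the z of the grasp point in the tool frame, in m); z points along the fingers, y is the line along which they close (so a half turn about z gives the same grasp; the last joint's range is limited). The gripper opens to 85 mm and grips with 20 to 120 N. Pads are 22 mm wide; open, the fingers measure 114 mm over their backs; the gripper's body (76 mm by 85 mm) begins 54 mm behind the grasp point. The pads swing forward as they close: fully open they stand 13 mm farther back than shut.
Start: joints at [-1.327, 0.181, 1.607, -0, 1.354, -0.206], TCP at [0.25, -0.518, 0.201] pointing down, gripper open.
Joint ranges: [-2.99, 2.99], [-0.89, 2.07], [0.3, 2.58], [-1.14, 4.28], [0, 2.63], [-3.12, 3.12]. Speed limits (rad/s): [2.57, 2.57, 3.01, 3.14, 3.14, 3.14].

## Interface

Orientations are given as a unit quaternion [w, x, y, z].
In Python, from plant import * gives the robot as it stands. The module is installed in compiled form; this text tells all that it offers.
- The arm moves only by the tool carry_out, never from a script. Its arguments are lists of equal length, an entry for each row: "dp": the shift along the tool's x, y, z in mm, a list of three; "dr": the turn, a rotation vector about the tool's x, y, z in rad, a list of three; "jaw": the opening, from -1 (shut) to 1 (fully open). A call has exactly 8 rows; each row shifts and turns the commanded pose from where the row before left it, along the tool's axes as they then stand; what a row does not reach is not made up. A row lasts 1/12 s, in which the tool goes at most 41.7 mm and 7.16 degrees, less where a joint would pass 70% of its speed; a pose out of reach is approached as far as the arm can. A call is refused whole if a number of a shift passes 41.7 or a number of a turn 0.125, either way. A call with a gripper value outside its range is refused whole. The fingers move at their own pace and stop on an object; "squeeze" is the grip in N (left out, the last holds). Time passes only in rows, so rows that do not move let the fingers close, or fill a call up. It gives the time, the measured TCP pose, the force, the opening and the grip force at its end, in the units of the state.
- observe(): the state, without advancing time (a new reading comes with each control period).
- get_image(name): name is "side" or "top" or "wrist"; returns a dict with "frame" (400x640x3 uint8, red, green, blue), "range_z" (400x640 float32, m along the optical axis (not along the pixel's ray), 0 where there is no reading), "vfov" (degrees; the focal length in pixels is half the picture's height over the tangent of half this angle, whatever the lens; pixels are square), "cx", "cy" (the principal point, pixels), "T" (4x4, takes a point from camera to world coordinates). Camera axes: x right, y down, z forward; pixel columns grow to the right and rows downward; lengths in m; the calibration is good to about 2 mm. A picture is of the moment at which its call begins.
- finish_job(): hands the job in; it is judged then, once.
The state is a dict: "t": time; "qpos": joint angles; "qvel": joint speeds; "joint_torque": joint torques, N m; "eef_pos": TCP position; "tcp_rot": TCP orientation; "ft_force": force on the tool from outside, world axes, zero at the start; "torque": the same for the moment, N m; "grip_width": finger opening in m; "finger_force": force on a finger pad.
Only numpy, scipy, OpenCV 4.12 (cv2) and the standard library are available. Lean on these libraries where they do the work, as an engineer would, in place of code of your own. Each camera call takes 0.05 s, during which the arm holds its last target. There are 200 camera calls.

## Working session

There is one attempt and no reset: what is moved stays moved. The work goes in short steps, Python scripts to look and compute and a tool call to move; the robot and the scene stay as the last step left them, time stands still between calls to the robot, and variables do not carry over. Pictures are saved under pics/ and viewed, at most 15 in all, crops included, and the job is handed in when it is done.

Besides the shell and the picture viewer there is one more tool, called after "Call:" as name(argument=value, ...) on one line, values as JSON. carry_out: Moves the arm, as the interface text tells. Its arguments: {"type":"object","properties":{"dp":{"type":"array"},"dr":{"type":"array"},"jaw":{"type":"array"},"squeeze":{"type":"number"}},"required":["dp","dr","jaw"]}

```bash
mkdir -p pics; cat > h.py <<'E'
from plant import *
import numpy as np, cv2
from scipy.spatial.transform import Rotation as R
def cam(n):
    g=get_image(n); g['f']=200/np.tan(np.radians(g['vfov'])/2); return g
def save(g,name): np.savez(''+name+'.npz',**g); cv2.imwrite(f'pics/{name}.png',g['frame'][:,:,::-1])
def load(name): return {k:(v if v.ndim else float(v)) for k,v in np.load(''+name+'.npz').items()}
def cloud(g):
    v,u=np.mgrid[:400,:640]; z=g['range_z']
    P=np.stack([(u-g['cx'])/g['f']*z,(v-g['cy'])/g['f']*z,z],-1)
    W=P@g['T'][:3,:3].T+g['T'][:3,3]; W[z<=0]=np.nan; return W
def ray(g,u,v,h):
    d=g['T'][:3,:3]@np.array([(u-g['cx'])/g['f'],(v-g['cy'])/g['f'],1]); o=g['T'][:3,3]
    return o+d*(h-o[2])/d[2]
def proj(g,p):
    c=np.linalg.inv(g['T'])@np.append(p,1); return c[:2]/c[2]*g['f']+[g['cx'],g['cy']]
def st():
    s=observe(); q=s['tcp_rot']; r=R.from_quat([q[1],q[2],q[3],q[0]])
    return s,np.array(s['eef_pos']),r
E
python3 - <<'E'
from h import *
np.set_printoptions(precision=3,suppress=True)
for n in ['side','top','wrist']:
    g=cam(n); save(g,n+'0'); print(n,g['f'],g['T'])
s,p,r=st(); print(s); print(r.as_matrix())
E
```

```text
side 381.61432967102354 [[ 0.998 -0.041  0.041  0.465]
 [-0.056 -0.491  0.869 -1.142]
 [-0.016 -0.87  -0.493  0.798]
 [ 0.     0.     0.     1.   ]]
top 463.2158590225287 [[ 0.006 -0.997  0.079  0.384]
 [-1.    -0.006 -0.003  0.045]
 [ 0.003 -0.079 -0.997  1.745]
 [ 0.     0.     0.     1.   ]]
wrist 278.97754067700583 [[ 0.434 -0.86  -0.268  0.319]
 [-0.901 -0.415 -0.127 -0.483]
 [-0.002  0.297 -0.955  0.374]
 [ 0.     0.     0.     1.   ]]
{'t': 0.15, 'qpos': array([-1.327,  0.181,  1.608,  0.   ,  1.354, -0.206]), 'qvel': array([ 0.   , -0.001, -0.002,  0.   , -0.001, -0.   ]), 'joint_torque': array([  0.001, -44.526, -35.169,  -0.   ,   0.006,  -0.   ]), 'eef_pos': array([ 0.25 , -0.517,  0.2  ]), 'tcp_rot': array([-0.001,  0.975,  0.223, -0.   ]), 'ft_force': array([-0.312,  0.24 , -0.106]), 'torque': array([0.054, 0.081, 0.006]), 'finger_force': 0.0, 'grip_width': 0.08539627957704575}
[[ 0.901  0.435 -0.   ]
 [ 0.435 -0.901  0.001]
 [ 0.    -0.001 -1.   ]]
```

View pics/top0.png

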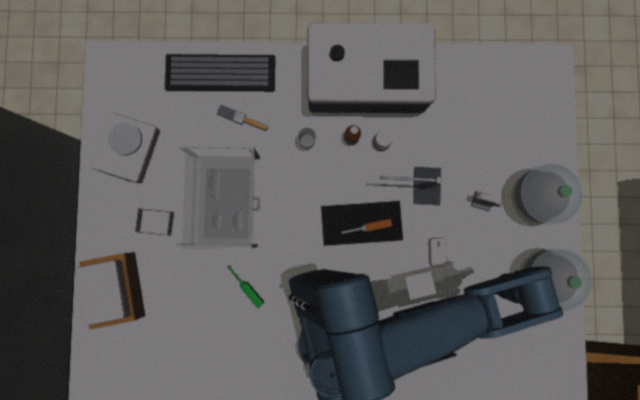

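View pics/side0.png

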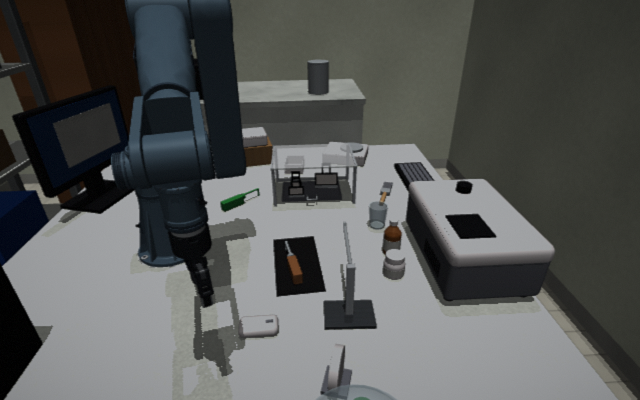

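Top: wooden hook on the mat, tip (342,232), handle (378,226). Look-alikes are the green-handled hook (250,292) and the brush (243,117). The riser is at (220,197) with the tray loop at (256,203), and the stand at (425,185) with its bar pointing left. Side: the orange hook is at (293,265), the green one at (240,200). I choose the one on the mat and check it in a close crop.

```bash
python3 - <<'E'
from h import *
g=load('top0'); h=load('side0')
a=cv2.resize(g['frame'][140:255,170:450],(800,329),interpolation=3)
b=cv2.resize(h['frame'][140:340,215:405],(256,270),interpolation=3)
c=cv2.resize(h['frame'][145:215,255:375],(463,270),interpolation=3)
o=np.zeros((600,800,3),np.uint8);o[:329]=a;o[329:599,:256]=b;o[329:599,260:723]=c
cv2.imwrite('pics/crop0.png',o[:,:,::-1])
E
```

```text
(no output)
```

View pics/crop0.png

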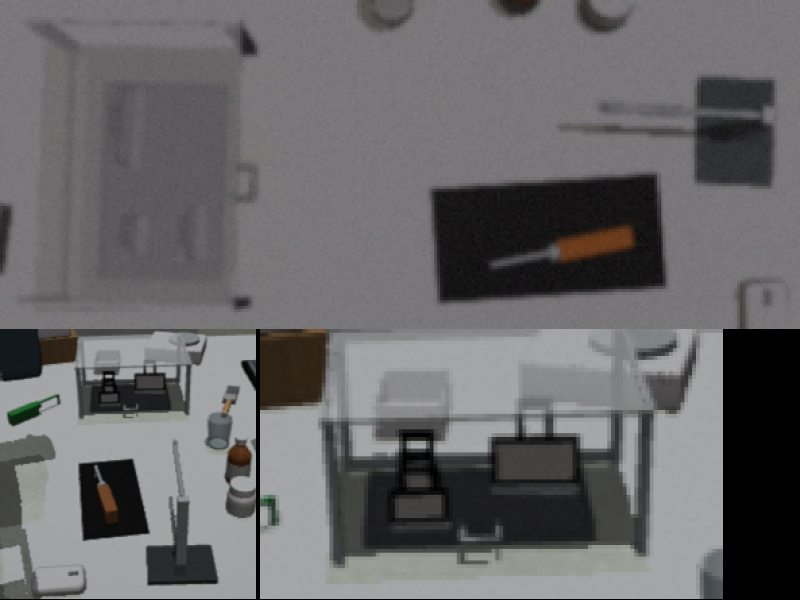

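The crop confirms it: the wooden handle lies on the black mat. The tray appears to hold three standards. Now measuring.

```bash
cat > meas.py <<'E'
from h import *
np.set_printoptions(precision=4,suppress=True)
def box(p): 
    r=cv2.minAreaRect((p[:,:2]*1000).astype(np.float32)); return np.array(r[0]),np.array(r[1]),r[2]
def hook(g):
    W=cloud(g); f=g['frame'].astype(int); m=(f[...,0]>f[...,2]*1.8)&(f[...,0]>90)
    x=W[...,0];y=W[...,1];z=W[...,2]
    m&=(x>.1)&(x<.45)&(y>-.4)&(y<.1)&(z<.12); return W,m
if __name__=='__main__':
  for n in ['top0','side0']:
    g=load(n);W,m=hook(g); p=W[m]; zt=np.percentile(p[:,2],85); t=p[p[:,2]>zt-.008]
    print(n,'handle',m.sum(),np.percentile(p[:,2],[5,50,95]),box(t),t.mean(0))
    # steel rod: raised >15mm over table in mat region not orange
    x,y,z=W[...,0],W[...,1],W[...,2]
    c=t.mean(0)
    k=(z>.015)&(z<.06)&(abs(x-c[0])<.08)&(y>c[1]+.03)&(y<c[1]+.18); p=W[k]; print('rod',k.sum(), p[np.argsort(p[:,1])][::8])
    dk=(g['frame'].max(-1)<45)&(x>.1)&(x<.45)&(y>-.25)&(y<.12)&(abs(z)<.012); p=W[dk]; print('mat',box(p),p[:,2].mean())
    s=(z>.15)&(z<.2)&(x>.2)&(x<.6)&(y<-.05)&(y>-.5); p=W[s]; p=p[np.argsort(p[:,1])]; print('bar',len(p),p[::max(1,len(p)//14)])
    s=(z>.006)&(z<.025)&(x>.3)&(x<.6)&(y<-.2)&(y>-.5); print('base',box(W[s]))
    s=(z>.16)&(z<.19)&(x>.1)&(x<.7)&(y>.2)&(y<.8); print('roof',s.sum(), box(W[s]) if s.sum()>9 else '')
    s=(z>.015)&(z<.045)&(x>.25)&(x<.5)&(y>.19)&(y<.27); print('loop',s.sum(),W[s][::6])
  g=load('top0')
  for u,v in [(342,232)]: print('tip@z0',ray(g,u,v,.0),ray(g,u,v,.036))
  print('loop corners z.03',[ray(g,170+u*.35,140+v*.35,.03) for u,v in [(257,164),(257,200),(237,164),(237,200)]])
E
python3 meas.py
```

```text
top0 handle 144 [0.0341 0.0412 0.0471] (array([ 434.4414, -180.9965]), array([20.8741, 92.575 ]), 11.632777214050293) [ 0.4344 -0.1795  0.0423]
rod 112 [[ 0.4261 -0.1493  0.0334]
 [ 0.415  -0.1453  0.0359]
 [ 0.4295 -0.1444  0.0443]
 [ 0.4148 -0.1405  0.0467]
 [ 0.422  -0.1367  0.048 ]
 [ 0.4257 -0.1334  0.0443]
 [ 0.4219 -0.129   0.0513]
 [ 0.4114 -0.1245  0.0227]
 [ 0.4296 -0.1197  0.0343]
 [ 0.4221 -0.1084  0.0368]
 [ 0.4183 -0.0971  0.0397]
 [ 0.4144 -0.0819  0.0459]
 [ 0.4071 -0.0678  0.0388]
 [ 0.407  -0.0565  0.0422]]
mat (array([ 285.1946, -114.5912]), array([270.0539, 329.2308]), 89.9091796875) 0.0014079428183264163
bar 211 [[ 0.5912 -0.3762  0.1759]
 [ 0.5834 -0.3706  0.1837]
 [ 0.5938 -0.3644  0.1819]
 [ 0.5878 -0.3559  0.1746]
 [ 0.5813 -0.3396  0.1712]
 [ 0.5812 -0.3226  0.1706]
 [ 0.5839 -0.3043  0.1761]
 [ 0.5844 -0.2882  0.1712]
 [ 0.5846 -0.2716  0.1686]
 [ 0.5908 -0.2537  0.173 ]
 [ 0.5941 -0.2332  0.173 ]
 [ 0.5945 -0.2166  0.1697]
 [ 0.5867 -0.1985  0.1756]
 [ 0.5937 -0.1818  0.1734]
 [ 0.5923 -0.1667  0.1838]]
base (array([ 450.2936, -350.4075]), array([299.1139,
[... 910 characters left out ...]
 -0.3548  0.173 ]
 [ 0.5896 -0.331   0.1741]
 [ 0.5863 -0.3154  0.1725]
 [ 0.5867 -0.2907  0.1711]
 [ 0.5955 -0.2657  0.1732]
 [ 0.5957 -0.2411  0.1768]
 [ 0.5929 -0.2165  0.1778]
 [ 0.5906 -0.188   0.1698]
 [ 0.5983 -0.1714  0.1838]]
base (array([ 444.561 , -317.7788]), array([302.9164, 226.908 ]), 3.6925408840179443)
roof 2071 (array([472.2791, 535.3718]), array([409.7   , 674.8292]), 19.771162033081055)
loop 18 [[0.3619 0.2659 0.0448]
 [0.357  0.2672 0.0349]
 [0.3609 0.2669 0.0301]]
tip@z0 [ 0.4075 -0.0515  0.    ] [ 0.407  -0.0495  0.036 ]
loop corners z.03 [array([0.5335, 0.2553, 0.03  ]), array([0.4866, 0.2545, 0.03  ]), array([0.5334, 0.2813, 0.03  ]), array([0.4865, 0.2805, 0.03  ])]
```

Call:
carry_out(dp=[[30, -21, -12], [30, -21, -12], [30, -21, -12], [30, -21, -12], [30, -21, -12], [30, -21, -12], [30, -21, -12], [30, -21, -12]], dr=[[0, 0, 0], [0, 0, 0], [0, 0, 0], [0, 0, 0], [0, 0, 0], [0, 0, 0], [0, 0, 0], [0, 0, 0]], jaw=[1, 1, 1, 1, 1, 1, 1, 1])

```text
t: 0.82
eef_pos: [0.3934, -0.2604, 0.297]
tcp_rot: [-0.0, 0.975, 0.223, 0.0]
ft_force: [1.5, -0.7, -0.1]
grip_width: 0.0853
finger_force: 0.0
```

Call:
carry_out(dp=[[36, -26, 0], [36, -26, 0], [0, 0, 0], [0, 0, 0], [0, 0, 0], [0, 0, 0], [0, 0, 0], [0, 0, 0]], dr=[[0, 0, 0], [0, 0, 0], [0, 0, -0.12], [0, 0, -0.12], [0, 0, -0.12], [0, 0, -0.12], [0, 0, -0.12], [0, 0, -0.12]], jaw=[1, 1, 1, 1, 1, 1, 1, 1])

```text
t: 1.48
eef_pos: [0.4326, -0.1886, 0.2963]
tcp_rot: [-0.0, 0.832, 0.555, -0.0]
ft_force: [0.4, -0.1, -0.7]
grip_width: 0.0849
finger_force: 0.0
```

Call:
carry_out(dp=[[0, 0, 0], [0, 0, 0], [0, 0, 0], [0, 0, 0], [0, 0, 0], [0, 0, 0], [0, 0, 0], [0, 0, 0]], dr=[[0, 0, -0.12], [0, 0, -0.12], [0, 0, -0.12], [0, 0, -0.12], [0, 0, -0.12], [0, 0, 0], [0, 0, 0], [0, 0, 0]], jaw=[1, 1, 1, 1, 1, 1, 1, 1])

```text
t: 2.15
eef_pos: [0.4327, -0.1888, 0.2965]
tcp_rot: [-0.0, 0.635, 0.773, 0.0]
ft_force: [-0.3, 0.3, -0.6]
grip_width: 0.0856
finger_force: 0.0
```

```bash
cat > w1.py <<'E'
from meas import *
g=cam('wrist'); save(g,'w1'); W,m=hook(g); p=W[m]; zt=np.percentile(p[:,2],70); t=p[p[:,2]>zt-.006]
s,q,r=st(); print(q,r.as_matrix()[:,0],s['t'])
print(m.sum(),box(t),zt)
f=g['frame'].astype(int)
x,y,z=W[...,0],W[...,1],W[...,2]
k=(z>.012)&(z<.055)&(y>-.125)&(y<0.05)&(x>.3)&(x<.5); P=W[k]; v=np.polyfit(P[:,1],P[:,0],1); print('rod',k.sum(),v,P[:,1].max(),np.polyval(v,P[:,1].max()),P[:,2].mean())
E
python3 w1.py
```

```text
[ 0.4327 -0.1888  0.2965] [-0.1949  0.9808  0.0001] 2.2
616 (array([ 441.1246, -190.6096]), array([24.7   , 71.2977]), 10.943927764892578) 0.0406219253407025
rod 380 [-0.2234  0.4007] -0.04342582891434728 0.41039559818394683 0.03956806824097021
```

View pics/w1.png

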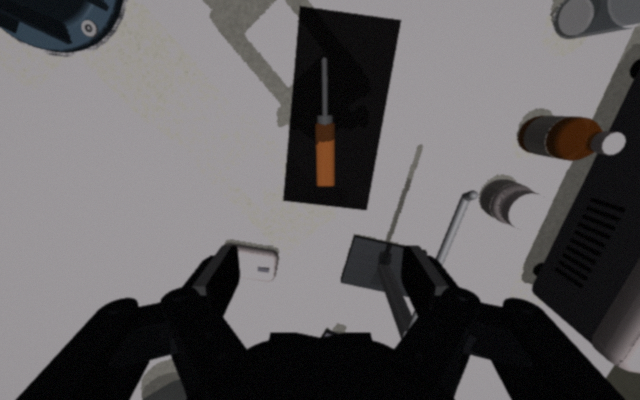

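```bash
python3 - <<'E'
from meas import *
g=load('w1');W,m=hook(g)
f=g['frame'].astype(int); m2=(f[...,0]>f[...,2]*1.6)&(f[...,0]>60)
n,l,s,c=cv2.connectedComponentsWithStats(m2.astype(np.uint8)); 
for i in range(1,n):
    if s[i,4]>200: print(s[i],c[i])
i=1+np.argmax(s[1:,4]); p=W[(l==i)&(abs(W[...,2]-.040)<.006)]; print(box(p),p[:,2].mean())
v,u=np.nonzero(l==i); r=cv2.boxPoints(cv2.minAreaRect(np.c_[u,v].astype(np.float32))); print([ (a,ray(g,*a,.04)[:2]) for a in r])
E
```

```text
[560 118  42  42 942] [577.7325 137.4639]
[ 316  124   19   63 1094] [324.9177 156.542 ]
(array([ 439.0076, -180.1008]), array([28.3182, 97.0905]), 11.952142715454102) 0.04010662923660176
[(array([316., 124.], dtype=float32), array([ 0.4163, -0.1352])), (array([334., 124.], dtype=float32), array([ 0.4427, -0.13  ])), (array([334., 186.], dtype=float32), array([ 0.4627, -0.2239])), (array([316., 186.], dtype=float32), array([ 0.4345, -0.2295]))]
```

The wrist view shows the wooden hook with its handle at (325,155) and tip at (324,58). The fingers are at the bottom of the frame, and the bar runs to (470,195). Going down to grip.

Call:
carry_out(dp=[[1, 1, 34], [1, 1, 34], [1, 1, 34], [1, 1, 34], [1, 1, 34], [1, 1, 34], [1, 1, 34], [1, 1, 34]], dr=[[0, 0, -0.012], [0, 0, 0], [0, 0, 0], [0, 0, 0], [0, 0, 0], [0, 0, 0], [0, 0, 0], [0, 0, 0]], jaw=[1, 1, 1, 1, 1, 1, 1, 1])

```text
t: 2.87
eef_pos: [0.439, -0.1793, 0.0233]
tcp_rot: [0.0, 0.63, 0.777, 0.0]
ft_force: [0.8, 0.8, 0.4]
grip_width: 0.0853
finger_force: 0.0
```

Call:
carry_out(dp=[[0, 0, 6], [0, 0, 6], [0, 0, 6], [0, 0, 0], [0, 0, 0], [0, 0, 0], [0, 0, 0], [0, 0, 0]], dr=[[0, 0, 0], [0, 0, 0], [0, 0, 0], [0, 0, 0], [0, 0, 0], [0, 0, 0], [0, 0, 0], [0, 0, 0]], jaw=[1, 1, 1, 1, -1, -1, -1, -1], squeeze=70)

```text
t: 3.53
eef_pos: [0.4396, -0.1799, 0.0075]
tcp_rot: [0.001, 0.629, 0.778, 0.0]
ft_force: [-0.2, 0.3, -0.1]
grip_width: 0.0386
finger_force: 0.0
```

Call:
carry_out(dp=[[0, 0, 0], [0, 0, 0], [0, 0, 0], [0, 0, 0], [0, 0, 0], [0, 0, 0], [0, 0, 0], [0, 0, 0]], dr=[[0, 0, 0], [0, 0, 0], [0, 0, 0], [0, 0, 0], [0, 0, 0], [0, 0, 0], [0, 0, 0], [0, 0, 0]], jaw=[-1, -1, -1, -1, -1, -1, -1, -1])

```text
t: 4.2
eef_pos: [0.4392, -0.1798, 0.0077]
tcp_rot: [0.0, 0.629, 0.778, -0.0]
ft_force: [-4.1, 1.3, 9.7]
grip_width: 0.0255
finger_force: 68.3
```

Call:
carry_out(dp=[[0, 0, -10], [0, 0, -15], [0, 0, -15], [0, 0, -15], [0, 0, -15], [0, 0, -15], [0, 0, -15], [0, 0, 0]], dr=[[0, 0, 0], [0, 0, 0], [0, 0, 0], [0, 0, 0], [0, 0, 0], [0, 0, 0], [0, 0, 0], [0, 0, 0]], jaw=[-1, -1, -1, -1, -1, -1, -1, -1])

```text
t: 4.87
eef_pos: [0.4407, -0.1806, 0.1099]
tcp_rot: [0.003, 0.629, 0.778, 0.0]
ft_force: [0.9, -0.3, -1.7]
grip_width: 0.0253
finger_force: 69.0
```

Call:
carry_out(dp=[[30, 15, 0], [30, 15, 0], [30, 15, 0], [30, 15, 0], [30, 15, 0], [30, 15, 0], [0, 0, 0], [0, 0, 0]], dr=[[0, 0, 0], [0, 0, 0], [0, 0, 0], [0, 0, 0], [0, 0, 0.1], [0, 0, 0.1], [0, 0, 0], [0, 0, 0]], jaw=[-1, -1, -1, -1, -1, -1, -1, -1])

```text
t: 5.53
eef_pos: [0.492, 0.0163, 0.1058]
tcp_rot: [-0.0, 0.702, 0.712, -0.0]
ft_force: [-0.2, -0.5, -2.0]
grip_width: 0.025
finger_force: 69.1
```

```bash
python3 - <<'E'
from meas import *
g=cam('wrist'); save(g,'w2'); s,q,r=st(); print(q,r.as_matrix()[:,0],s['t'],s['grip_width'],s['finger_force'],s['ft_force'])
E
```

```text
[0.4918 0.0151 0.1059] [-0.0141  0.9999 -0.0001] 5.5833 0.024791913320493048 69.06392477452755 [ 0.0008 -0.48   -2.2914]
```

View pics/w2.png

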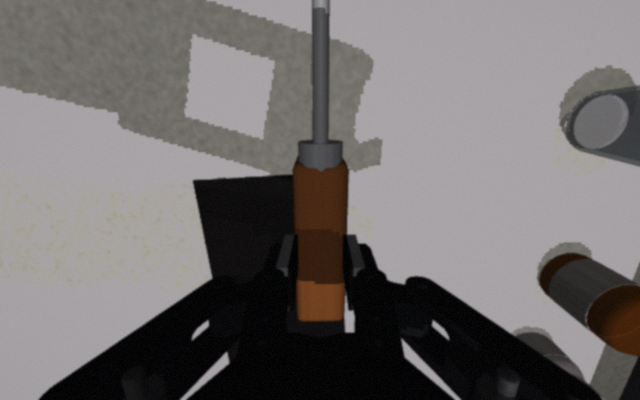

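Wrist view: the handle is held squarely at (320,240), rod straight up to (320,5), and the loop is outside this view. I'll get the loop from the top and side views.

```bash
python3 - <<'E'
from meas import *
h=load('side0'); print('side loop bar ends',[ray(h,u,204.9,.03) for u in (306.8,316.7)])
g=load('top0'); sc=.35
f=lambda u,v,z:ray(g,170+u*sc,140+v*sc,z)
for n,a in dict(roofF=(240,45,.176),roofF2=(240,300,.176),trayFL=(229,85,.018),trayFR=(226,280,.018),tBL=(103,82,.018),tBR=(97,278,.018)).items(): print(n,f(*a)[:2])
a=cam('top');save(a,'t1');b=cam('side');save(b,'s1')
A=a['frame'][150:260,200:360];B=b['frame'][130:250,230:390]
o=np.zeros((600,800,3),np.uint8);o[:300,:436]=cv2.resize(A,(436,300),interpolation=3);o[300:,:800]=cv2.resize(B,(800,600),interpolation=3)[150:450]
cv2.imwrite('pics/c1.png',o[:,:,::-1])
E
```

```text
side loop bar ends [array([0.4924, 0.2143, 0.03  ]), array([0.5327, 0.2109, 0.03  ])]
roofF [0.6638 0.26  ]
roofF2 [0.3596 0.2549]
trayFL [0.6386 0.2952]
trayFR [0.3829 0.2946]
tBL [0.6415 0.461 ]
tBR [0.3845 0.4623]
```

View pics/c1.png

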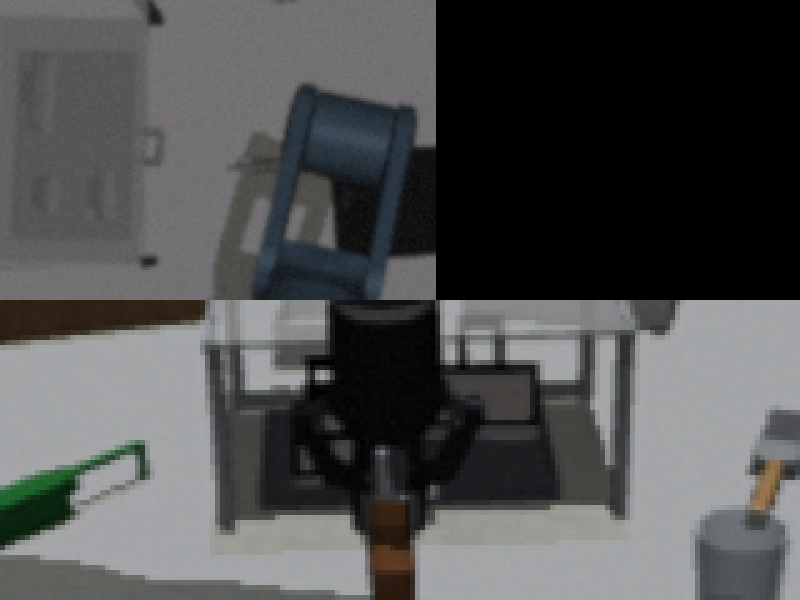

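Side crop: the held hook heads for the loop. Top crop: the loop is at crop (152,146), the tip at (230,167). Loop centre is about (0.510, 0.280).

Call:
carry_out(dp=[[31, 5, 0], [31, 5, 0], [31, 5, 0], [31, 5, 0], [0, 0, 12], [0, 0, 12], [0, 0, 12], [0, 0, 0]], dr=[[0, 0, 0], [0, 0, 0], [0, 0, 0], [0, 0, 0], [0, 0, 0], [0, 0, 0], [0, 0, 0], [0, 0, 0]], jaw=[-1, -1, -1, -1, -1, -1, -1, -1])

```text
t: 6.35
eef_pos: [0.5083, 0.137, 0.0671]
tcp_rot: [-0.002, 0.704, 0.71, -0.002]
ft_force: [-0.4, -0.0, -2.6]
grip_width: 0.0251
finger_force: 69.1
```

```bash
python3 - <<'E'
from meas import *
s,q,r=st(); print(q,r.as_matrix()[:,0],s['ft_force'])
a=cam('top');save(a,'t2');b=cam('side');save(b,'s2')
tip=q+r.as_matrix()[:,0]*.135; tip[2]=q[2]-.008
for n,g in(('t',a),('s',b)): print(n,'tip',proj(g,tip),'eye',proj(g,[.51,.2805,.03]),'bar',proj(g,[.51,.2585,.03]))
A=a['frame'][180:230,230:300];B=b['frame'][160:220,270:350]
o=np.zeros((600,800,3),np.uint8);o[:300,:420]=cv2.resize(A,(420,300),interpolation=3);o[300:,:400]=cv2.resize(B,(400,300),interpolation=3)
cv2.imwrite('pics/c2.png',o[:,:,::-1])
E
```

```text
[0.5083 0.137  0.0671] [-0.0092  1.     -0.0005] [-0.3998 -0.0032 -2.6382]
t tip [254.2837 203.8896] eye [253.0457 203.6698] bar [258.9758 203.7071]
s tip [309.6454 191.9099] eye [310.4086 197.0422] bar [310.6373 199.5328]
```

View pics/c2.png

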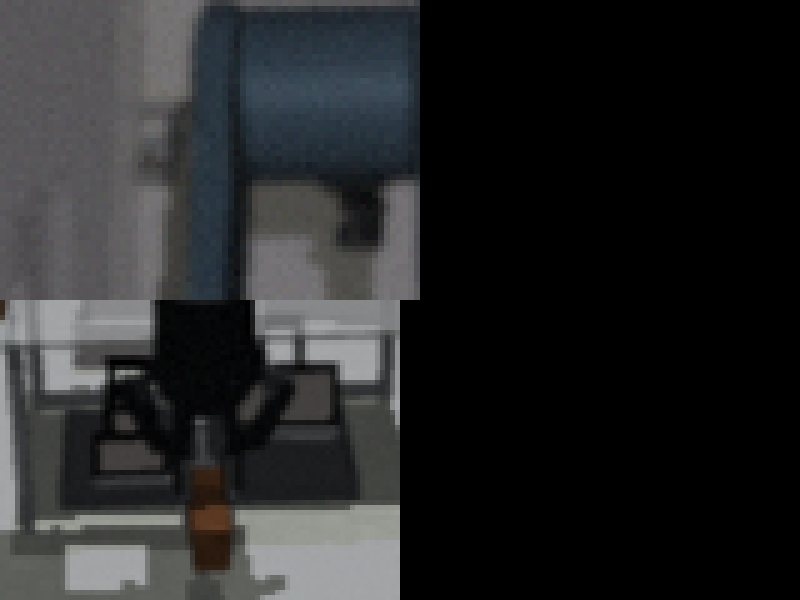

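Call:
carry_out(dp=[[0, 3, 6], [1, 0, 6], [0, 0, 6], [0, 0, 5], [0, 0, 4], [0, 0, 4], [0, 0, 2], [0, 0, 0]], dr=[[0, 0, 0], [0, 0, 0], [0, 0, 0], [0, 0, 0], [0, 0, 0], [0, 0, 0], [0, 0, 0], [0, 0, 0]], jaw=[-1, -1, -1, -1, -1, -1, -1, -1])

```text
t: 7.12
eef_pos: [0.5135, 0.1398, 0.037]
tcp_rot: [-0.0, 0.703, 0.711, -0.0]
ft_force: [-0.1, 0.2, -2.3]
grip_width: 0.0251
finger_force: 69.1
```

Call:
carry_out(dp=[[0, 0, 4], [0, 0, 4], [0, 0, 4], [0, 0, 4], [0, 0, 4], [0, 0, 0], [0, 0, 0], [0, 0, 0]], dr=[[0, 0, 0], [0, 0, 0], [0, 0, 0], [0, 0, 0], [0, 0, 0], [0, 0, 0], [0, 0, 0], [0, 0, 0]], jaw=[-1, -1, -1, -1, -1, -1, -1, -1])

```text
t: 7.78
eef_pos: [0.5141, 0.1397, 0.0176]
tcp_rot: [0.0, 0.703, 0.711, 0.0]
ft_force: [-0.6, 0.0, -1.0]
grip_width: 0.0252
finger_force: 69.1
```

Call:
carry_out(dp=[[-4, 0, 0], [-4, 0, 0], [-4, 0, 0], [-4, 0, 0], [-5, 0, 0], [-5, 0, 0], [-5, 0, 0], [-5, 0, 0]], dr=[[0, 0, 0], [0, 0, 0], [0, 0, 0], [0, 0, 0], [0, 0, 0], [0, 0, 0], [0, 0, 0], [0, 0, 0]], jaw=[-1, -1, -1, -1, -1, -1, -1, -1])

```text
t: 8.45
eef_pos: [0.5144, 0.1032, 0.0176]
tcp_rot: [-0.0, 0.703, 0.711, 0.0]
ft_force: [0.2, 4.0, -1.3]
grip_width: 0.0249
finger_force: 68.9
```

```bash
python3 - <<'E'
from meas import *
s,q,r=st(); print(q,r.as_matrix()[:,0],s['ft_force'])
b=cam('side');save(b,'s3');a=cam('top');save(a,'t3')
o=np.zeros((600,800,3),np.uint8);o[:300,:420]=cv2.resize(a['frame'][180:230,230:300],(420,300),interpolation=3);o[300:,:400]=cv2.resize(b['frame'][160:220,270:350],(400,300),interpolation=3)
cv2.imwrite('pics/c3.png',o[:,:,::-1])
E
```

```text
[0.5144 0.1032 0.0176] [-0.0108  0.9999  0.0001] [ 0.2449  3.9637 -1.2717]
```

Call:
carry_out(dp=[[-6, 0, 0], [-8, 0, 0], [-10, 0, 0], [-10, -0.5, 0], [-10, -0.5, 0], [-10, -0.5, 0], [-10, -0.5, 0], [-10, 0, 0]], dr=[[0, 0, 0], [0, 0, 0], [0, 0, 0], [0, 0, 0], [0, 0, 0], [0, 0, 0], [0, 0, 0], [0, 0, 0]], jaw=[-1, -1, -1, -1, -1, -1, -1, -1])

```text
t: 9.22
eef_pos: [0.5129, 0.0286, 0.0175]
tcp_rot: [-0.0, 0.703, 0.711, -0.0]
ft_force: [0.2, 4.4, -1.9]
grip_width: 0.025
finger_force: 69.0
```

Call:
carry_out(dp=[[-10, 0, 0], [-10, -0.5, 0], [-10, -0.5, 0], [-10, -0.5, 0], [-10, -0.5, 0], [-10, 0, 0], [-8, 0, 0], [-6, 0, 0]], dr=[[0, 0, 0], [0, 0, 0], [0, 0, 0], [0, 0, 0], [0, 0, 0], [0, 0, 0], [0, 0, 0], [0, 0, 0]], jaw=[-1, -1, -1, -1, -1, -1, -1, -1])

```text
t: 9.88
eef_pos: [0.512, -0.0454, 0.0176]
tcp_rot: [0.0, 0.703, 0.711, -0.0]
ft_force: [0.3, 3.6, -2.9]
grip_width: 0.0249
finger_force: 69.0
```

Call:
carry_out(dp=[[-6, 0, 0], [-10, 0, 0], [-10, 0, 0], [-10, 0, 0], [-10, 0, 0], [-10, 0, 0], [-8, 0, 0], [-6, 0, 0]], dr=[[0, 0, 0], [0, 0, 0], [0, 0, 0], [0, 0, 0], [0, 0, 0], [0, 0, 0], [0, 0, 0], [0, 0, 0]], jaw=[-1, -1, -1, -1, -1, -1, -1, -1])

```text
t: 10.55
eef_pos: [0.5128, -0.1155, 0.0176]
tcp_rot: [0.0, 0.703, 0.711, -0.0]
ft_force: [-0.0, 4.2, -1.8]
grip_width: 0.0254
finger_force: 69.0
```

```bash
python3 - <<'E'
from meas import *
s,q,r=st(); print(q,r.as_matrix()[:,0],s['ft_force'],s['t'])
b=cam('side');save(b,'s4');a=cam('top');save(a,'t4')
o=np.zeros((600,800,3),np.uint8);o[:300,:]=cv2.resize(a['frame'][150:258,165:453],(800,300),interpolation=3);o[300:,:400]=cv2.resize(b['frame'][150:290,230:417],(400,300),interpolation=3)
cv2.imwrite('pics/c4.png',o[:,:,::-1])
E
```

```text
[ 0.5128 -0.1155  0.0176] [-0.0103  0.9999 -0.0001] [-0.0408  4.241  -1.8278] 10.55
```

View pics/c4.png

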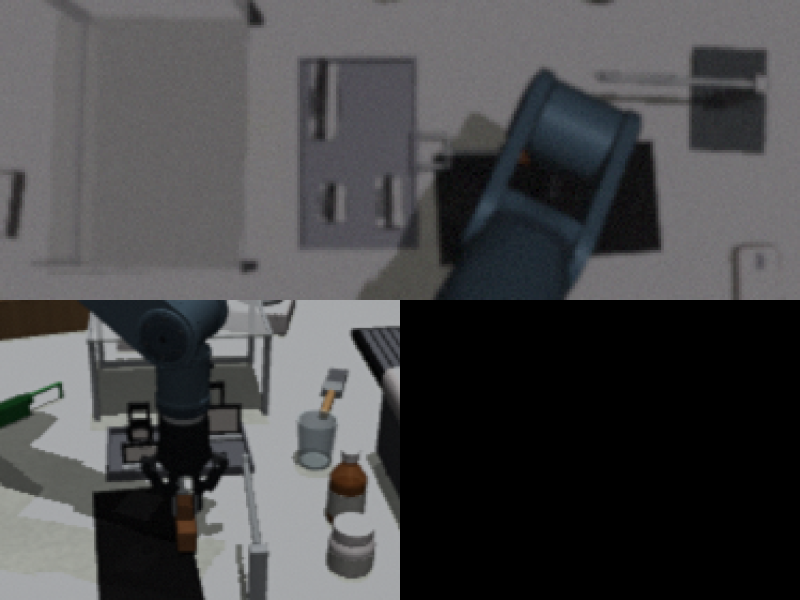

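The tray is out: its rear edge is at crop x 300 and the roof front at about 245. All three standards are upright at (325,98), (330,203) and (388,200). I'll pull slightly farther, then unhook.

Call:
carry_out(dp=[[-4, 0, 0], [-6, 0, 0], [-5, 0, 0], [0, 0, 0], [4, 0, 0], [6, 0, 0], [2, 0, 0], [0, 0, 0]], dr=[[0, 0, 0], [0, 0, 0], [0, 0, 0], [0, 0, 0], [0, 0, 0], [0, 0, 0], [0, 0, 0], [0, 0, 0]], jaw=[-1, -1, -1, -1, -1, -1, -1, -1])

```text
t: 11.32
eef_pos: [0.5129, -0.1166, 0.0177]
tcp_rot: [0.0, 0.703, 0.711, -0.0]
ft_force: [0.3, 0.4, -1.0]
grip_width: 0.0249
finger_force: 69.2
```

Call:
carry_out(dp=[[0, 0, -4], [0, 0, -8], [0, 0, -8], [0, 0, -10], [0, 0, -14], [0, 0, -14], [0, 0, -14], [0, 0, 0]], dr=[[0, 0, 0], [0, 0, 0], [0, 0, 0], [0, 0, 0], [0, 0, 0], [0, 0, 0], [0, 0, 0], [0, 0, 0]], jaw=[-1, -1, -1, -1, -1, -1, -1, -1])

```text
t: 11.98
eef_pos: [0.5153, -0.1186, 0.0937]
tcp_rot: [0.003, 0.703, 0.711, 0.001]
ft_force: [0.9, -0.8, -1.1]
grip_width: 0.0252
finger_force: 69.2
```

```bash
python3 - <<'E'
from meas import *
g=load('top0')
c=np.array([ray(g,170+u*.35,140+v*.35,.001)[:2] for u,v in [(432,188),(657,175),(664,286),(440,300)]])
ctr=c.mean(0); d=(c[0]+c[3]-c[1]-c[2])/2; print(c,ctr,np.linalg.norm(d),d/np.linalg.norm(d))
d/=np.linalg.norm(d); tgt=ctr-.045*d
s,q,r=st(); M=r.as_matrix(); print(q,M[:,0],s['ft_force'])
print('target',tgt,'tool delta',M.T[:2,:2]@(tgt-q[:2])*1000)
E
```

```text
[[ 0.5057  0.0272]
 [ 0.5248 -0.2703]
 [ 0.3785 -0.2783]
 [ 0.3584  0.0159]] [ 0.4419 -0.1264] 0.29653888335015327 [-0.0661  0.9978]
[ 0.5153 -0.1186  0.0937] [-0.0109  0.9999 -0.003 ] [ 0.8764 -0.7708 -1.1029]
target [ 0.4448 -0.1713] tool delta [-51.9297 -71.0802]
```

Call:
carry_out(dp=[[-13, -18, 0], [-13, -18, 0], [-13, -18, 0], [-13, -18, 0], [0, 0, 18], [0, 0, 18], [0, 0, 18], [0, 0, 10]], dr=[[0, 0, 0], [0, 0, 0], [0, 0, 0], [0, 0, -0.055], [0, 0, 0], [0, 0, 0], [0, 0, 0], [0, 0, 0]], jaw=[-1, -1, -1, -1, -1, -1, -1, -1])

```text
t: 12.65
eef_pos: [0.4403, -0.1697, 0.0239]
tcp_rot: [-0.001, 0.684, 0.73, -0.0]
ft_force: [0.4, 0.4, -1.3]
grip_width: 0.0252
finger_force: 69.2
```

Call:
carry_out(dp=[[0, 0, 6], [0, 0, 5], [0, 0, 4], [0, 0, 3], [0, 0, 2], [0, 0, 0], [0, 0, 0], [0, 0, 0]], dr=[[0, 0, 0], [0, 0, 0], [0, 0, 0], [0, 0, 0], [0, 0, 0], [0, 0, 0], [0, 0, 0], [0, 0, 0]], jaw=[-1, -1, -1, -1, -1, -1, -1, -1])

```text
t: 13.32
eef_pos: [0.442, -0.1704, 0.0076]
tcp_rot: [0.0, 0.683, 0.73, -0.0]
ft_force: [-6.6, 3.7, 16.9]
grip_width: 0.0248
finger_force: 75.5
```

Call:
carry_out(dp=[[0, 0, -1], [0, 0, 0], [0, 0, 0], [0, 0, 0], [0, 0, 0], [0, 0, 0], [0, 0, -10], [0, 0, -20]], dr=[[0, 0, 0], [0, 0, 0], [0, 0, 0], [0, 0, 0], [0, 0, 0], [0, 0, 0], [0, 0, 0], [0, 0, 0]], jaw=[1, 1, 1, 1, 1, 1, 1, 1])

```text
t: 13.98
eef_pos: [0.4395, -0.1688, 0.0353]
tcp_rot: [-0.003, 0.683, 0.73, -0.0]
ft_force: [-0.6, 0.5, -1.1]
grip_width: 0.0855
finger_force: 0.0
```

Call:
carry_out(dp=[[0, 0, -38], [0, 0, -38], [0, 0, -38], [0, 0, -38], [0, 0, -38], [0, 0, -38], [0, 0, -38], [0, 0, -38]], dr=[[0, 0, 0], [0, 0, 0], [0, 0, 0], [0, 0, 0], [0, 0, 0], [0, 0, 0], [0, 0, 0], [0, 0, 0]], jaw=[1, 1, 1, 1, 1, 1, 1, 1])

```text
t: 14.65
eef_pos: [0.4408, -0.1696, 0.3434]
tcp_rot: [0.0, 0.683, 0.73, 0.0]
ft_force: [0.6, 0.4, -0.1]
grip_width: 0.0854
finger_force: 0.0
```

Call:
carry_out(dp=[[38, 13, 0], [38, 13, 0], [38, 13, 0], [38, 13, 0], [38, 13, 0], [38, 13, 0], [38, 9, 0], [0, 0, 0]], dr=[[0, 0, 0], [0, 0, 0], [0, 0, 0], [0, 0, 0], [0, 0, 0], [0, 0, 0], [0, 0, 0.055], [0, 0, 0]], jaw=[1, 1, 1, 1, 1, 1, 1, 1])

```text
t: 15.32
eef_pos: [0.5104, 0.1074, 0.3411]
tcp_rot: [-0.001, 0.702, 0.712, 0.001]
ft_force: [-0.6, -0.9, -0.6]
grip_width: 0.0852
finger_force: 0.0
```

```bash
python3 - <<'E'
from meas import *
s,q,r=st(); print(q,r.as_matrix()[:,0],s['t'])
g=cam('wrist');save(g,'w5'); a=cam('top');save(a,'t5'); b=cam('side');save(b,'s5')
W=cloud(g);x,y,z=W[...,0],W[...,1],W[...,2]
print(proj(g,[.51,.119,.1]))
k=(z>.03)&(z<.14)&(x>.36)&(x<.66)&(y>.0)&(y<.24)
n,l,S,C=cv2.connectedComponentsWithStats(k.astype(np.uint8))
for i in range(1,n):
    if S[i,4]>60:
        p=W[l==i]; zt=p[:,2].max(); t=p[p[:,2]>np.percentile(p[:,2],97)-.008]; print(S[i],'ztop',np.percentile(p[:,2],98),box(t),'all',box(p),len(t))
for n in('t5','s5'):
    h=load(n);W2,m=hook(h);p=W2[m];print(n,m.sum(),box(p) if m.sum()>5 else '',p[:,2].mean() if m.sum() else '')
E
```

```text
[0.5104 0.1074 0.3411] [-0.0146  0.9999  0.0029] 15.3167
[319.7044 155.5641]
[333 117  69  10 497] ztop 0.12257713229059339 (array([582.738 , 167.6229]), array([ 7.9744, 39.5083]), 89.43793487548828) all (array([582.653 , 167.5909]), array([  9.6683, 103.4371]), 88.46004486083984) 179
[263 124  34  10 260] ztop 0.09277391919761051 (array([445.1954, 154.5856]), array([ 7.9762, 39.9059]), 86.76373291015625) all (array([445.4985, 155.0009]), array([ 8.8804, 49.4886]), 87.0759506225586) 161
[263 169  41  16 490] ztop 0.10233496459234431 (array([446.8269,  78.3173]), array([39.7335,  8.5117]), 0.9624138474464417) all (array([447.0084,  78.6818]), array([67.6884,  9.5925]), 1.746325135231018) 160
[305 189  34  26 351] ztop 0.03779266259369829 (array([514.4077,  23.9239]), array([59.1501, 47.3105]), 0.5400682091712952) all (array([514.4077,  23.9239]), array([59.1501, 47.3105]), 0.5400682091712952) 351
t5 135 (array([ 437.2324, -172.5648]), array([20.1691, 93.2395]), 4.04305362701416) 0.04040775119750851
s5 122 (array([ 438.4317, -172.0645]), array([19.7906, 95.4708]), 0.007758614607155323) 0.040271693158649605
```

View pics/w5.png

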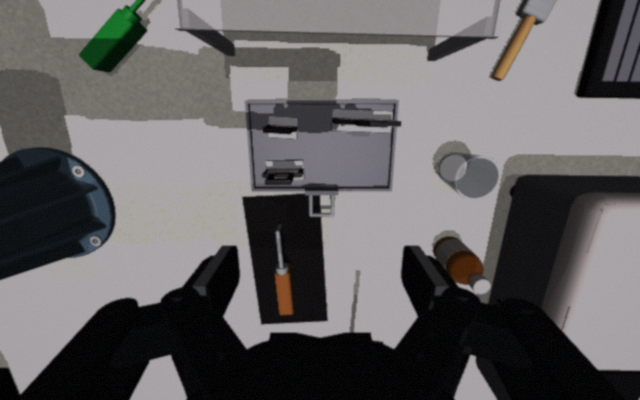

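The wrist view shows the hook whole on the mat, handle at (284,290). The tray is clear and holds three standards: std_a at (365,120), std_d at (281,126) and std_c at (283,173). By width (103, 50, 68 mm) std_b is missing. Grip std_a first.

Call:
carry_out(dp=[[7.4, 9.1, 22], [7.4, 9.1, 22], [7.4, 9.1, 22], [7.4, 9.1, 22], [7.4, 9.1, 22], [7.4, 9.1, 22], [7.4, 9.1, 22], [7.4, 9.1, 22]], dr=[[0, 0, 0], [0, 0, 0], [0, 0, 0], [0, 0, 0], [0, 0, 0], [0, 0, 0], [0, 0, 0], [0, 0, 0.033]], jaw=[1, 1, 1, 1, 1, 1, 1, 1])

```text
t: 16.13
eef_pos: [0.5835, 0.1592, 0.164]
tcp_rot: [0.0, 0.716, 0.698, -0.0]
ft_force: [0.7, -0.2, 0.5]
grip_width: 0.0853
finger_force: 0.0
```

```bash
cat > barfit.py <<'E'
from meas import *
P=[]
for n in('top0','side0','t5','s5','w5'):
    g=load(n);W=cloud(g);x,y,z=W[...,0],W[...,1],W[...,2]
    k=(z>.155)&(z<.182)&(x>.56)&(x<.62)&(y<-.19)&(y>-.35); p=W[k]
    if len(p)>20:
        for _ in range(3):
            v=np.polyfit(p[:,1],p[:,0],1); e=p[:,0]-np.polyval(v,p[:,1]); p=p[abs(e)<.006]
        e=W[(z>.16)&(z<.2)&(x>.57)&(x<.62)&(y<-.1)&(y>-.4)]
        print(n,len(p),'slope',v[0],'x@-.17,-.27,-.37',np.polyval(v,[-.17,-.27,-.37]),'z',np.median(p[:,2]),'y range',e[:,1].min(),e[:,1].max(),e[:,2].max())
E
python3 barfit.py; python3 - <<'E'
from h import *
s,q,r=st(); M=r.as_matrix(); print(q,M[:,0]); print(M.T@(np.array([.5827,.1676,.0855])-q)*1000)
E
```

```text
top0 134 slope 0.0448159404416413 x@-.17,-.27,-.37 [0.592  0.5876 0.5831] z 0.17392712556198076 y range -0.3761584083659409 -0.16670182410482995 0.19189898559172547
side0 118 slope 0.043841283710920526 x@-.17,-.27,-.37 [0.5957 0.5913 0.5869] z 0.17394331200162133 y range -0.3818618937534055 -0.1697594054740561 0.18646106379470018
t5 134 slope 0.045898590494761325 x@-.17,-.27,-.37 [0.5922 0.5876 0.5831] z 0.17397873103144568 y range -0.3768631902554476 -0.16537815170134776 0.19354140536520958
s5 120 slope 0.03958158148527388 x@-.17,-.27,-.37 [0.5952 0.5912 0.5873] z 0.1743345734085155 y range -0.3819101775362135 -0.1664231788163103 0.1852361907367942
[0.58347676 0.15916691 0.16398883] [ 2.43124370e-02  9.99704345e-01 -3.56570609e-04]
[ 8.43970308 -1.00565254 78.48551919]
```

Call:
carry_out(dp=[[4, -0.5, 12], [4, -0.5, 12], [0.5, 0, 12], [0, 0, 12], [0, 0, 10], [0, 0, 10], [0, 0, 10], [0, 0, 0]], dr=[[0, 0, 0], [0, 0, 0], [0, 0, 0], [0, 0, 0], [0, 0, 0], [0, 0, 0], [0, 0, 0], [0, 0, 0]], jaw=[1, 1, 1, 1, 1, 1, 1, 1])

```text
t: 16.8
eef_pos: [0.5805, 0.1693, 0.0843]
tcp_rot: [-0.001, 0.715, 0.699, -0.001]
ft_force: [-0.8, -0.4, 0.4]
grip_width: 0.0853
finger_force: 0.0
```

Call:
carry_out(dp=[[0, 0, 0], [0, 0, 0], [0, 0, 0], [0, 0, 0], [0, 0, 0], [0, 0, 0], [0, 0, 0], [0, 0, 0]], dr=[[0, 0, 0], [0, 0, 0], [0, 0, 0], [0, 0, 0], [0, 0, 0], [0, 0, 0], [0, 0, 0], [0, 0, 0]], jaw=[-1, -1, -1, -1, -1, -1, -1, -1], squeeze=60)

```text
t: 17.47
eef_pos: [0.5825, 0.1698, 0.0881]
tcp_rot: [0.0, 0.715, 0.699, 0.0]
ft_force: [-3.7, 0.6, 6.5]
grip_width: 0.033
finger_force: 59.0
```

Call:
carry_out(dp=[[0, 0, -3], [0, 0, -6], [0, 0, -12], [0, 0, -18], [0, 0, -18], [0, 0, -18], [0, 0, -18], [0, 0, 0]], dr=[[0, 0, 0], [0, 0, 0], [0, 0, 0], [0, 0, 0], [0, 0, 0], [0, 0, 0], [0, 0, 0], [0, 0, 0]], jaw=[-1, -1, -1, -1, -1, -1, -1, -1])

```text
t: 18.13
eef_pos: [0.5848, 0.1699, 0.1849]
tcp_rot: [0.003, 0.715, 0.699, 0.003]
ft_force: [1.0, 0.7, 1.3]
grip_width: -0.0002
finger_force: 0.0
```

```bash
cat > held.py <<'E'
from meas import *
import sys
g=cam('wrist');save(g,'wh'+sys.argv[1]); s,q,r=st(); M=r.as_matrix(); T=np.eye(4);T[:3,:3]=M;T[:3,3]=q
print(s['t'],q,M[:,0],s['grip_width'],s['finger_force'],s['ft_force'])
W=cloud(g); Q=(W-q)@M   # in tool frame
k=(abs(Q[...,0])<.022)&(abs(Q[...,1])<.06)&(Q[...,2]<.075)&(Q[...,2]>-.06)
f=g['frame'][k]; p=Q[k]
# eye top: between the fingers
t=p[(abs(p[:,1])<.012)&(p[:,2]<.0)]; print('between n',len(t),'z pct',np.percentile(t[:,2],[2,10,50,90])*1000 if len(t) else '','x',np.percentile(t[:,0],[5,50,95])*1000 if len(t) else '')
w=p[(p[:,2]>.002)]; print('frame n',len(w), 'y range',np.percentile(w[:,1],[1,99])*1000 if len(w) else '','x',np.percentile(w[:,0],[5,50,95])*1000 if len(w) else '','z',np.percentile(w[:,2],[5,50])*1000 if len(w) else '')
E
python3 held.py a
```

```text
18.1833 [0.5839 0.1697 0.1827] [0.0219 0.9998 0.0006] 3.2237382277420815e-05 0.0 [ 0.1448 -0.3652  0.1539]
between n 938 z pct [-59.6129 -58.1053 -50.225  -41.1329] x [ 8.1235 12.1951 12.9278]
frame n 495 y range [-22.1396  16.4736] x [-5.0304 -0.3216  1.7755] z [60.4151 61.6944]
```

View pics/wha.png

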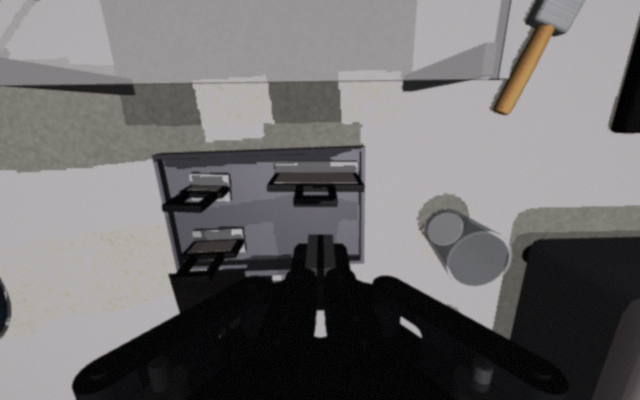

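The wrist view shows that std_a slipped out during the lift. It still stands on the tray with its eye at (316,195), and the jaws are empty. I'll open, re-measure and retry with a deeper grip.

Call:
carry_out(dp=[[0, 0, -30], [0, 0, -30], [0, 0, -30], [-30, 0, 0], [-20, 0, 0], [0, 0, 0], [0, 0, 0], [0, 0, 0]], dr=[[0, 0, 0], [0, 0, 0], [0, 0, 0], [0, 0, 0], [0, 0, 0], [0, 0, 0], [0, 0, 0], [0, 0, 0]], jaw=[1, 1, 1, 1, 1, 1, 1, 1])

```text
t: 18.85
eef_pos: [0.5805, 0.12, 0.2686]
tcp_rot: [-0.001, 0.715, 0.699, -0.0]
ft_force: [0.1, 0.2, -0.3]
grip_width: 0.0854
finger_force: 0.0
```

```bash
cat > std.py <<'E'
from meas import *
import sys
s,q,r=st(); M=r.as_matrix(); print(s['t'],q,M[:,0])
g=cam('wrist');save(g,'w_'+sys.argv[1])
W=cloud(g);x,y,z=W[...,0],W[...,1],W[...,2]
k=(z>.03)&(z<.14)&(x>.36)&(x<.68)&(y>.04)&(y<.24)
n,l,S,C=cv2.connectedComponentsWithStats(k.astype(np.uint8))
for i in range(1,n):
    if S[i,4]>100:
        p=W[l==i]; zt=np.percentile(p[:,2],97); t=p[p[:,2]>zt-.008]
        print(S[i,:4],'ztop',zt,'top',box(t),'all',box(p))
        c=t[:,:2].mean(0); f=p[(p[:,2]<zt-.02)]; print('   lower part xy',f[:,:2].mean(0),f[:,2].mean(),'toolxy mm',(M.T@np.append(np.array(box(t)[0])/1000-q[:2],0))*1000)
E
python3 std.py 1
```

```text
18.85 [0.5805 0.12   0.2686] [0.0223 0.9998 0.0005]
[280 127  81  14] ztop 0.12223721307462496 top (array([581.4335, 167.39  ]), array([ 8.0324, 38.5492]), 88.58334350585938) all (array([581.5144, 167.6733]), array([  9.599 , 103.5807]), 88.44869232177734)
   lower part xy [0.5817 0.1694] 0.06854147294804834 toolxy mm [47.4308 -0.0832  0.0227]
[196 139  49  12] ztop 0.09241820808154619 top (array([445.2734, 154.8836]), array([ 7.8306, 40.146 ]), 88.46023559570312) all (array([445.8289, 155.0106]), array([ 9.0086, 49.2707]), 87.07472229003906)
   lower part xy [0.4505 0.1564] 0.04639602830182472 toolxy mm [  31.8902 -135.9303    0.2404]
[203 189  54  22] ztop 0.1020251665288517 top (array([447.0854,  78.6012]), array([39.7289,  8.0248]), 1.7054259777069092) all (array([447.2523,  78.874 ]), array([67.459 ,  9.3603]), 1.481727123260498)
   lower part xy [0.4492 0.0807] 0.05221184292619851 toolxy mm [ -44.3328 -132.4171    0.1983]
[260 210  39   7] ztop 0.0376483196887602 top (array([514.5914,  44.027 ]), array([59.5271,  8.0043]), 0.3875272572040558) all (array([514.5914,  44.027 ]), array([59.5271,  8.0043]), 0.3875272572040558)
   lower part xy [nan nan] nan toolxy mm [-77.3926 -64.1567   0.0694]std.py:12: RuntimeWarning: Mean of empty slice.
  c=t[:,:2].mean(0); f=p[(p[:,2]<zt-.02)]; print('   lower part xy',f[:,:2].mean(0),f[:,2].mean(),'toolxy mm',(M.T@np.append(np.array(box(t)[0])/1000-q[:2],0))*1000)
  ret = um.true_divide(
  ret = ret.dtype.type(ret / rcount)
```

Call:
carry_out(dp=[[16, 0, 20], [16, 0, 24], [16, 0, 24], [0, 0, 24], [0, 0, 24], [0, 0, 24], [0, 0, 24], [0, 0, 12]], dr=[[0, 0, 0], [0, 0, 0], [0, 0, 0], [0, 0, 0], [0, 0, 0], [0, 0, 0], [0, 0, 0], [0, 0, 0]], jaw=[1, 1, 1, 1, 1, 1, 1, 1])

```text
t: 19.57
eef_pos: [0.5794, 0.1685, 0.0897]
tcp_rot: [-0.002, 0.714, 0.7, -0.002]
ft_force: [-0.6, 0.0, 0.1]
grip_width: 0.085
finger_force: 0.0
```

Call:
carry_out(dp=[[0, 0, 8], [0, 0, 4], [0, 0, 0], [0, 0, 0], [0, 0, 0], [0, 0, 0], [0, 0, 0], [0, 0, 0]], dr=[[0, 0, 0], [0, 0, 0], [0, 0, 0], [0, 0, 0], [0, 0, 0], [0, 0, 0], [0, 0, 0], [0, 0, 0]], jaw=[1, 1, 1, -1, -1, -1, -1, -1], squeeze=80)

```text
t: 20.23
eef_pos: [0.5825, 0.1677, 0.0833]
tcp_rot: [0.0, 0.715, 0.699, 0.001]
ft_force: [-3.5, 0.0, 7.7]
grip_width: 0.0355
finger_force: 79.1
```

Call:
carry_out(dp=[[0, 0, 0], [0, 0, 0], [0, 0, 0], [0, 0, 0], [0, 0, 0], [0, 0, 0], [0, 0, 0], [0, 0, 0]], dr=[[0, 0, 0], [0, 0, 0], [0, 0, 0], [0, 0, 0], [0, 0, 0], [0, 0, 0], [0, 0, 0], [0, 0, 0]], jaw=[-1, -1, -1, -1, -1, -1, -1, -1])

```text
t: 20.9
eef_pos: [0.5825, 0.1677, 0.0833]
tcp_rot: [0.0, 0.715, 0.699, 0.001]
ft_force: [-2.6, -0.1, 6.8]
grip_width: 0.0356
finger_force: 79.1
```

Call:
carry_out(dp=[[0, 0, -2], [0, 0, -3], [0, 0, -4], [0, 0, -6], [0, 0, 0], [0, 0, 0], [0, 0, 0], [0, 0, 0]], dr=[[0, 0, 0], [0, 0, 0], [0, 0, 0], [0, 0, 0], [0, 0, 0], [0, 0, 0], [0, 0, 0], [0, 0, 0]], jaw=[-1, -1, -1, -1, -1, -1, -1, -1])

```text
t: 21.57
eef_pos: [0.5817, 0.1676, 0.0963]
tcp_rot: [-0.0, 0.715, 0.699, -0.0]
ft_force: [0.8, -0.4, -1.6]
grip_width: 0.0356
finger_force: 80.0
```

Call:
carry_out(dp=[[0, 0, -6], [0, 0, -10], [0, 0, -10], [0, 0, -10], [0, 0, -10], [0, 0, -10], [0, 0, -10], [0, 0, -5]], dr=[[0, 0, 0], [0, 0, 0], [0, 0, 0], [0, 0, 0], [0, 0, 0], [0, 0, 0], [0, 0, 0], [0, 0, 0.022]], jaw=[-1, -1, -1, -1, -1, -1, -1, -1])

```text
t: 22.23
eef_pos: [0.5829, 0.1677, 0.1699]
tcp_rot: [0.001, 0.723, 0.691, 0.001]
ft_force: [0.2, 0.2, -1.3]
grip_width: 0.0358
finger_force: 80.1
```

Call:
carry_out(dp=[[-12, 2, 0], [-24, 4, 0], [-32, 4, 0], [-32, 4, 0], [-32, 4, 0], [-32, 4, 0], [-24, 3, 0], [-12, 2, 0]], dr=[[0, 0, 0], [0, 0, 0], [0, 0, 0], [0, 0, 0], [0, 0, 0], [0, 0, 0], [0, 0, 0], [0, 0, 0]], jaw=[-1, -1, -1, -1, -1, -1, -1, -1])

```text
t: 22.9
eef_pos: [0.5997, -0.0375, 0.167]
tcp_rot: [0.0, 0.724, 0.69, -0.001]
ft_force: [0.0, -0.7, -1.6]
grip_width: 0.0354
finger_force: 80.1
```

Call:
carry_out(dp=[[-24, 0, 0], [-24, 0, 0], [-12, 0, 0], [0, 0, 0], [0, 0, 0], [0, 0, 0], [0, 0, 0], [0, 0, 0]], dr=[[0, 0, 0], [0, 0, 0], [0, 0, 0], [0, 0, 0], [0, 0, 0], [0, 0, 0], [0, 0, 0], [0, 0, 0]], jaw=[-1, -1, -1, -1, -1, -1, -1, -1])

```text
t: 23.57
eef_pos: [0.5976, -0.0921, 0.1676]
tcp_rot: [-0.0, 0.722, 0.692, 0.0]
ft_force: [0.7, 0.7, -1.6]
grip_width: 0.0354
finger_force: 80.1
```

```bash
cat > hang.py <<'E'
from meas import *
import sys
s,q,r=st(); M=r.as_matrix(); print(s['t'],q,M[:,0],s['grip_width'],s['finger_force'],s['ft_force'])
n=sys.argv[1]
o=np.zeros((600,800,3),np.uint8)
for c,off,sh in(('side',0,None),('wrist',1,None)):
    g=cam(c);save(g,c+n)
    if c=='side':
        for nm,p in(('eye',q+[0,0,.008]),('tip',[.594,-.168,.18]),('bar mid',[.5895,-.27,.17])): print(nm,proj(g,p))
        u,v=proj(g,[.592,-.22,.15]).astype(int); A=g['frame'][max(0,v-75):v+75,u-100:u+100]; print('origin',u-100,v-75); o[:300,:400]=cv2.resize(A,(400,300),interpolation=3)
    else: o[:600,400:]=0; o[300:550,:400]=cv2.resize(g['frame'],(400,250)); o[:250,400:]=0
cv2.imwrite('pics/h'+n+'.png',o[:560,:410,::-1])
E
python3 hang.py a1
```

```text
23.5667 [ 0.5976 -0.0921  0.1676] [0.0425 0.9991 0.0003] 0.035443876587999676 80.09546748362482 [ 0.7108  0.6523 -1.5727]
eye [341.687  211.0652]
tip [343.4154 222.5232]
bar mid [346.0586 244.9124]
origin 244 165
```

View pics/ha1.png

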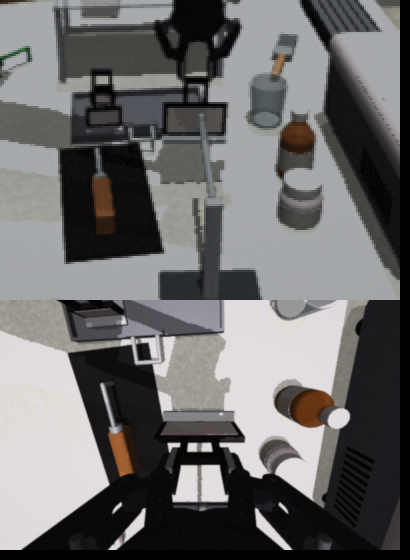

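Side crop: bar tip at (203,117), std_a's eye at (195,92), slightly left of it. I'll refine the bar line with the wrist depth from w1.

```bash
python3 - <<'E'
from meas import *
for n in('w1','sidea1','side0','top0'):
    g=load(n);W=cloud(g);x,y,z=W[...,0],W[...,1],W[...,2]
    k=(z>.155)&(z<.2)&(x>.56)&(x<.63)&(y<-.145)&(y>-.36); v,u=np.nonzero(k); p=W[k]
    for a,b in((-.2,-.15),(-.25,-.2),(-.3,-.25),(-.35,-.3)):
        m=(p[:,1]>a)&(p[:,1]<b); 
        if m.sum()>4: print(n,a,b,m.sum(),'x mid',(np.percentile(p[m,0],2)+np.percentile(p[m,0],98))/2,np.median(p[m,0]),'z',p[m,2].max(),'ymax',p[m,1].max())
E
```

```text
w1 -0.2 -0.15 330 x mid 0.5961588431874307 0.5947015757366292 z 0.18586313154099765 ymax -0.16283715565695153
w1 -0.25 -0.2 390 x mid 0.5945673580643017 0.5929862528055738 z 0.17705044506936063 ymax -0.20001732637208514
w1 -0.3 -0.25 46 x mid 0.5934469481620308 0.5926699432136946 z 0.17604900725846634 ymax -0.25024261225228817
w1 -0.35 -0.3 51 x mid 0.5868712838568865 0.5862161443986966 z 0.1753334133907712 ymax -0.33255076619896207
sidea1 -0.2 -0.15 28 x mid 0.594859446881254 0.5950798828889122 z 0.18651463853397154 ymax -0.169844526115824
sidea1 -0.25 -0.2 31 x mid 0.5935774527531879 0.5931649137165332 z 0.1763819916570616 ymax -0.20074790291160938
sidea1 -0.3 -0.25 39 x mid 0.5913790762510045 0.5910829518557726 z 0.17697629198639797 ymax -0.25054267347922654
sidea1 -0.35 -0.3 42 x mid 0.5890620658044698 0.5889601086214726 z 0.17719022461659206 ymax -0.30096484520954636
side0 -0.2 -0.15 27 x mid 0.5947779657868515 0.5949731367810004 z 0.18646106379470018 ymax -0.1697594054740561
side0 -0.25 -0.2 34 x mid 0.5934830885279003 0.5929640100358802 z 0.1777962281473885 ymax -0.2000217052915626
side0 -0.3 -0.25 42 x mid 0.5912587013301502 0.5909189560529723 z 0.17670513678823663 ymax -0.25143705534366234
side0 -0.35 -0.3 38 x mid 0.5893511044585573 0.5883753095329071 z 0.1779492051601752 ymax -0.3055209096496072
top0 -0.2 -0.15 31 x mid 0.5913103623323896 0.5898996221154278 z 0.19189898559172547 ymax -0.16670182410482995
top0 -0.25 -0.2 40 x mid 0.5901524045812241 0.5901895751467312 z 0.18361209609529627 ymax -0.20071456671639318
top0 -0.3 -0.25 45 x mid 0.58747736973131 0.587240868090745 z 0.18095396913461892 ymax -0.25006500589826364
top0 -0.35 -0.3 43 x mid 0.5860609716522306 0.5841478974230219 z 0.18221585956550546 ymax -0.3004261550546121
```

Call:
carry_out(dp=[[-10, 1, 0], [-14, 0, 0], [-14, 0, 0], [-14, 0, 0], [-14, 0, 0], [-14, 0, 0], [-14, 0, 0], [-14, 0, 0]], dr=[[0, 0, 0], [0, 0, 0], [0, 0, 0], [0, 0, 0], [0, 0, 0], [0, 0, 0], [0, 0, 0], [0, 0, 0]], jaw=[-1, -1, -1, -1, -1, -1, -1, -1])

```text
t: 24.33
eef_pos: [0.5935, -0.2032, 0.1675]
tcp_rot: [-0.0, 0.723, 0.691, -0.0]
ft_force: [-0.6, 1.2, -1.7]
grip_width: 0.0357
finger_force: 80.1
```

```bash
python3 hang.py a2
```

```text
24.3333 [ 0.5935 -0.2032  0.1675] [0.0448 0.999  0.    ] 0.035702779907298234 80.09700631722808 [-0.6084  1.1507 -1.733 ]
eye [344.6325 230.1402]
tip [343.4154 222.5232]
bar mid [346.0586 244.9124]
origin 244 165
```

View pics/ha2.png

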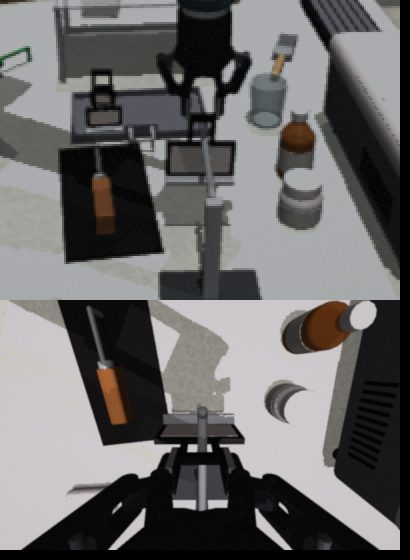

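Std_a is threaded on the bar: in the wrist view the bar's point, at (203,412), is now ahead of its eye. Sliding toward the post.

Call:
carry_out(dp=[[-14, 0, 0], [-16, 0, 0], [-16, 0, 0], [-16, 0, 0], [-16, 0, 0], [-16, 0, 0], [-16, 0, 0], [-8, 0, 0]], dr=[[0, 0, 0], [0, 0, 0], [0, 0, 0], [0, 0, 0], [0, 0, 0], [0, 0, 0], [0, 0, 0], [0, 0, 0]], jaw=[-1, -1, -1, -1, -1, -1, -1, -1])

```text
t: 25.1
eef_pos: [0.5882, -0.3221, 0.1675]
tcp_rot: [0.0, 0.723, 0.691, -0.0]
ft_force: [-0.7, -1.0, -2.8]
grip_width: 0.0354
finger_force: 80.1
```

Call:
carry_out(dp=[[0, 0, 0], [0, 0, 5], [0, 0, 5], [0, 0, 4], [0, 0, 2], [0, 0, 1], [0, 0, 0], [0, 0, 0]], dr=[[0, 0, 0], [0, 0, 0], [0, 0, 0], [0, 0, 0], [0, 0, 0], [0, 0, 0], [0, 0, 0], [0, 0, 0]], jaw=[-1, -1, -1, -1, -1, -1, -1, -1])

```text
t: 25.77
eef_pos: [0.5887, -0.3189, 0.1507]
tcp_rot: [0.0, 0.722, 0.692, 0.0]
ft_force: [0.6, 0.0, -1.8]
grip_width: 0.0355
finger_force: 80.1
```

Call:
carry_out(dp=[[0, 0, 1], [0, 0, 1], [0, 0, 0], [0, 0, 0], [0, 0, 0], [0, 0, 0], [0, 0, 0], [0, 0, 0]], dr=[[0, 0, 0], [0, 0, 0], [0, 0, 0], [0, 0, 0], [0, 0, 0], [0, 0, 0], [0, 0, 0], [0, 0, 0]], jaw=[-1, -1, -1, 1, 1, 1, 1, 1])

```text
t: 26.43
eef_pos: [0.5887, -0.3193, 0.1488]
tcp_rot: [0.0, 0.723, 0.691, 0.0]
ft_force: [0.0, 0.1, -0.4]
grip_width: 0.0855
finger_force: 0.0
```

Call:
carry_out(dp=[[0, 0, 0], [0, 0, 0], [0, 0, -10], [0, 0, -15], [0, 0, -25], [0, 0, -30], [0, 0, -35], [0, 0, -35]], dr=[[0, 0, 0], [0, 0, 0], [0, 0, 0], [0, 0, 0], [0, 0, 0], [0, 0, 0], [0, 0, 0], [0, 0, 0]], jaw=[1, 1, 1, 1, 1, 1, 1, 1])

```text
t: 27.1
eef_pos: [0.5882, -0.3189, 0.3005]
tcp_rot: [-0.0, 0.722, 0.691, -0.0]
ft_force: [0.1, -0.5, 0.0]
grip_width: 0.0852
finger_force: 0.0
```

```bash
python3 - <<'E'
from h import *
s,q,r=st();M=r.as_matrix();print(s['t'],q,M[:,0]); print(M.T@(np.array([.447,.075,.3])-q)*1000)
g=cam('side');save(g,'sa3');W=cloud(g);x,y,z=W[...,0],W[...,1],W[...,2]
k=(abs(x-.59)<.06)&(y>-.36)&(y<-.15)&(z>.04)&(z<.2); p=W[k]
for a in np.arange(-.36,-.15,.015): 
    m=(p[:,1]>a)&(p[:,1]<a+.015); 
    if m.sum(): print(a.round(3),m.sum(),p[m].min(0).round(3),p[m].max(0).round(3))
E
```

```text
27.1 [ 0.58820598 -0.31887192  0.30047087] [4.39844632e-02 9.99032160e-01 3.33084307e-04]
[ 387.27969181 -158.39330612    0.66638522]
-0.36 13 [ 0.584 -0.359  0.173] [ 0.593 -0.345  0.177]
-0.345 129 [ 0.539 -0.344  0.07 ] [ 0.641 -0.33   0.176]
-0.33 696 [ 0.537 -0.33   0.076] [ 0.641 -0.315  0.19 ]
-0.315 2 [ 0.543 -0.314  0.136] [ 0.588 -0.301  0.175]
-0.3 10 [ 0.586 -0.3    0.171] [ 0.595 -0.285  0.177]
-0.285 12 [ 0.587 -0.284  0.171] [ 0.596 -0.272  0.176]
-0.27 13 [ 0.587 -0.269  0.17 ] [ 0.596 -0.255  0.177]
-0.255 9 [ 0.589 -0.255  0.172] [ 0.597 -0.243  0.176]
-0.24 11 [ 0.588 -0.24   0.17 ] [ 0.598 -0.227  0.176]
-0.225 10 [ 0.589 -0.224  0.171] [ 0.599 -0.212  0.177]
-0.21 8 [ 0.591 -0.21   0.172] [ 0.598 -0.197  0.178]
-0.195 10 [ 0.59  -0.193  0.17 ] [ 0.6   -0.181  0.176]
-0.18 16 [ 0.592 -0.179  0.173] [ 0.599 -0.167  0.186]
```

Call:
carry_out(dp=[[20, -9, 0], [34, -14, 0], [36, -15, 0], [36, -15, 0], [36, -15, 0], [36, -15, 0], [36, -15, 0], [36, -15, 0]], dr=[[0, 0, 0], [0, 0, 0], [0, 0, 0], [0, 0, 0], [0, 0, 0], [0, 0, 0], [0, 0, 0], [0, 0, 0]], jaw=[1, 1, 1, 1, 1, 1, 1, 1])

```text
t: 27.82
eef_pos: [0.4867, -0.043, 0.2993]
tcp_rot: [0.001, 0.723, 0.691, 0.0]
ft_force: [0.1, 1.4, 0.3]
grip_width: 0.0855
finger_force: 0.0
```

Call:
carry_out(dp=[[36, -15, 0], [36, -14, 0], [34, -12, 0], [15, -5, 0], [0, 0, 0], [0, 0, 20], [0, 0, 20], [0, 0, 0]], dr=[[0, 0, 0], [0, 0, 0], [0, 0, 0], [0, 0, 0], [0, 0, -0.07], [0, 0, 0], [0, 0, 0], [0, 0, 0]], jaw=[1, 1, 1, 1, 1, 1, 1, 1])

```text
t: 28.48
eef_pos: [0.4448, 0.0789, 0.2557]
tcp_rot: [-0.002, 0.698, 0.716, -0.002]
ft_force: [-1.4, 0.1, -0.4]
grip_width: 0.0855
finger_force: 0.0
```

```bash
python3 std.py 2 2>/dev/null
```

```text
28.4833 [0.4448 0.0789 0.2557] [-0.0266  0.9996  0.0005]
[304 106  38  10] ztop 0.09271303007892609 top (array([445.1872, 154.3345]), array([ 7.9444, 39.0159]), 86.92813110351562) all (array([445.248 , 154.7483]), array([ 8.7771, 49.5532]), 86.92866516113281)
   lower part xy [0.4421 0.1559] 0.04105282680348005 toolxy mm [75.4212  2.3722  0.0276]
[298 162  49  18] ztop 0.10233234758584199 top (array([446.6329,  78.7209]), array([38.9935,  7.2476]), 1.555370569229126) all (array([446.6707,  78.773 ]), array([66.6969,  8.8314]), 1.9793177843093872)
   lower part xy [0.4469 0.0803] 0.051515047672809004 toolxy mm [-0.2041  1.8039 -0.0088]
[347 188  42   6] ztop 0.03766018423582942 top (array([514.3579,  43.6213]), array([59.9021,  7.4815]), 0.6237865686416626) all (array([514.3579,  43.6213]), array([59.9021,  7.4815]), 0.6237865686416626)
   lower part xy [nan nan] nan toolxy mm [-37.0944  68.5695  -0.3511]
```

Call:
carry_out(dp=[[0, 1, 20], [0, 0, 24], [0, 0, 24], [0, 0, 24], [0, 0, 24], [0, 0, 24], [0, 0, 20], [0, 0, 14]], dr=[[0, 0, 0], [0, 0, 0], [0, 0, 0], [0, 0, 0], [0, 0, 0], [0, 0, 0], [0, 0, 0], [0, 0, 0]], jaw=[1, 1, 1, 1, 1, 1, 1, 1])

```text
t: 29.2
eef_pos: [0.4482, 0.0782, 0.0843]
tcp_rot: [-0.0, 0.698, 0.716, -0.0]
ft_force: [-0.4, 1.6, 0.3]
grip_width: 0.0855
finger_force: 0.0
```

Call:
carry_out(dp=[[0, 0, 10], [0, 0, 8], [0, 0, 4], [0, 0, 0], [0, 0, 0], [0, 0, 0], [0, 0, 0], [0, 0, 0]], dr=[[0, 0, 0], [0, 0, 0], [0, 0, 0], [0, 0, 0], [0, 0, 0], [0, 0, 0], [0, 0, 0], [0, 0, 0]], jaw=[1, 1, 1, 1, 1, 1, 1, 1])

```text
t: 29.87
eef_pos: [0.4484, 0.0785, 0.0632]
tcp_rot: [0.0, 0.698, 0.716, 0.0]
ft_force: [0.3, -0.3, -0.1]
grip_width: 0.0855
finger_force: 0.0
```

Call:
carry_out(dp=[[0, -1, 1.5], [0, 0, 0], [0, 0, 0], [0, 0, 0], [0, 0, 0], [0, 0, 0], [0, 0, 0], [0, 0, 0]], dr=[[0, 0, 0], [0, 0, 0], [0, 0, 0], [0, 0, 0], [0, 0, 0], [0, 0, 0], [0, 0, 0], [0, 0, 0]], jaw=[1, -1, -1, -1, -1, -1, -1, -1])

```text
t: 30.53
eef_pos: [0.447, 0.0784, 0.0618]
tcp_rot: [-0.0, 0.698, 0.716, -0.0]
ft_force: [-3.6, -0.1, 7.6]
grip_width: 0.0361
finger_force: 79.1
```

Call:
carry_out(dp=[[0, 0, 0], [0, 0, 0], [0, 0, -2], [0, 0, -3], [0, 0, -4], [0, 0, -6], [0, 0, 0], [0, 0, 0]], dr=[[0, 0, 0], [0, 0, 0], [0, 0, 0], [0, 0, 0], [0, 0, 0], [0, 0, 0], [0, 0, 0], [0, 0, 0]], jaw=[-1, -1, -1, -1, -1, -1, -1, -1])

```text
t: 31.2
eef_pos: [0.4474, 0.0784, 0.0766]
tcp_rot: [0.0, 0.698, 0.716, 0.0]
ft_force: [0.3, -0.2, -1.2]
grip_width: 0.036
finger_force: 80.0
```

Call:
carry_out(dp=[[0, 0, -7], [0, 0, -12], [0, 0, -14], [0, 0, -14], [0, 0, -14], [0, 0, -14], [0, 0, -10], [0, 0, -4]], dr=[[0, 0, 0], [0, 0, 0], [0, 0, 0], [0, 0, 0], [0, 0, 0], [0, 0, 0], [0, 0, 0.035], [0, 0, 0.035]], jaw=[-1, -1, -1, -1, -1, -1, -1, -1])

```text
t: 31.87
eef_pos: [0.4479, 0.0784, 0.1672]
tcp_rot: [0.001, 0.723, 0.691, 0.001]
ft_force: [0.3, 0.7, -0.5]
grip_width: 0.036
finger_force: 80.1
```

Call:
carry_out(dp=[[-12, 11, 0], [-24, 22, 0], [-28, 26, 0], [-28, 26, 0], [-28, 26, 0], [-28, 26, 0], [-16, 14, 0], [-8, 7, 0]], dr=[[0, 0, 0], [0, 0, 0], [0, 0, 0], [0, 0, 0], [0, 0, 0], [0, 0, 0], [0, 0, 0], [0, 0, 0]], jaw=[-1, -1, -1, -1, -1, -1, -1, -1])

```text
t: 32.53
eef_pos: [0.5986, -0.1032, 0.165]
tcp_rot: [0.0, 0.723, 0.691, -0.0]
ft_force: [0.1, 0.2, -1.5]
grip_width: 0.0356
finger_force: 80.2
```

Call:
carry_out(dp=[[0, 0, 0], [0, 0, 0], [0, 0, 0], [0, 0, 0], [0, 0, 0], [0, 0, 0], [0, 0, 0], [0, 0, 0]], dr=[[0, 0, 0], [0, 0, 0], [0, 0, 0], [0, 0, 0], [0, 0, 0], [0, 0, 0], [0, 0, 0], [0, 0, 0]], jaw=[-1, -1, -1, -1, -1, -1, -1, -1])

```text
t: 33.2
eef_pos: [0.5972, -0.1, 0.1653]
tcp_rot: [0.0, 0.722, 0.692, 0.0]
ft_force: [1.1, -0.2, -1.0]
grip_width: 0.0358
finger_force: 80.3
```

```bash
python3 - <<'E'
from h import *
s,q,r=st();M=r.as_matrix();print(s['t'],q,M[:,0],s['grip_width'],s['ft_force']); print('bar x here',.595+(q[1]+.18)*.043)
g=cam('side');W=cloud(g); e=q+[0,0,.0097]
x,y,z=W[...,0],W[...,1],W[...,2]
k=(abs(x-q[0])<.04)&(abs(y-q[1])<.025)&(z>.1)&(z<.3); p=W[k]
f=p[p[:,2]<e[2]-.02]; print('frame low',f[:,2].min(),'expected bottom',e[2]-.066,'x',f[:,0].min(),f[:,0].max())
E
```

```text
33.2 [ 0.59716737 -0.10001513  0.16531097] [ 4.35689084e-02  9.99050420e-01 -9.22122023e-05] 0.035805576482538126 [ 1.09055372 -0.20994456 -1.03905114]
bar x here 0.5984393492926589
frame low 0.1071823325796758 expected bottom 0.10901096749509487 x 0.5608405772011811 0.6272803210914158
```

Call:
carry_out(dp=[[-8, 1, 0], [-12, 1, 0], [-14, 0, 0], [-14, 0, 0], [-14, 0, 0], [-14, 0, 0], [-12, 0, 0], [-8, 0, 0]], dr=[[0, 0, 0], [0, 0, 0], [0, 0, 0], [0, 0, 0], [0, 0, 0], [0, 0, 0], [0, 0, 0], [0, 0, 0]], jaw=[-1, -1, -1, -1, -1, -1, -1, -1])

```text
t: 33.92
eef_pos: [0.5947, -0.1987, 0.165]
tcp_rot: [0.0, 0.723, 0.691, -0.0]
ft_force: [-0.0, 0.0, -1.3]
grip_width: 0.036
finger_force: 80.3
```

```bash
python3 hang.py c2
```

```text
33.9167 [ 0.5947 -0.1987  0.165 ] [ 0.0456  0.999  -0.0003] 0.035974436117365706 80.25363586843014 [-0.0423  0.0237 -1.3125]
eye [344.8279 230.002 ]
tip [343.4154 222.5232]
bar mid [346.0586 244.9124]
origin 244 165
```

View pics/hc2.png

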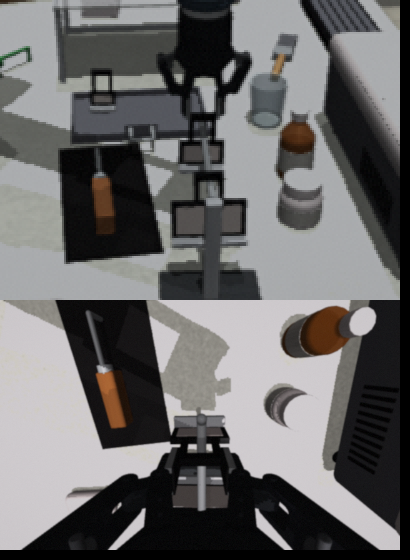

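Std_c is threaded, with the bar's point ahead of it at (202,418), and std_a hangs by the post. I'll slide it 60 mm further and lower it.

Call:
carry_out(dp=[[-8, 0, 0], [-12, 0, 0], [-14, 0, 0], [-14, 0, 0], [-8, 0, 0], [-3, 0, 0], [0, 0, 0], [0, 0, 0]], dr=[[0, 0, 0], [0, 0, 0], [0, 0, 0], [0, 0, 0], [0, 0, 0], [0, 0, 0], [0, 0, 0], [0, 0, 0]], jaw=[-1, -1, -1, -1, -1, -1, -1, -1])

```text
t: 34.68
eef_pos: [0.5923, -0.2553, 0.1649]
tcp_rot: [-0.0, 0.723, 0.691, 0.0]
ft_force: [-0.7, -0.4, -1.3]
grip_width: 0.0362
finger_force: 80.3
```

Call:
carry_out(dp=[[0, 0, 5], [0, 0, 5], [0, 0, 4], [0, 0, 2], [0, 0, 1.5], [0, 0, 0], [0, 0, 0], [0, 0, 0]], dr=[[0, 0, 0], [0, 0, 0], [0, 0, 0], [0, 0, 0], [0, 0, 0], [0, 0, 0], [0, 0, 0], [0, 0, 0]], jaw=[-1, -1, -1, -1, -1, -1, -1, -1])

```text
t: 35.35
eef_pos: [0.5925, -0.2553, 0.1476]
tcp_rot: [0.0, 0.722, 0.691, 0.0]
ft_force: [-0.3, 0.7, -1.6]
grip_width: 0.0358
finger_force: 80.2
```

Call:
carry_out(dp=[[0, 0, 0.5], [0, 0, 0], [0, 0, 0], [0, 0, 0], [0, 0, 0], [0, 0, 0], [0, 0, -10], [0, 0, -15]], dr=[[0, 0, 0], [0, 0, 0], [0, 0, 0], [0, 0, 0], [0, 0, 0], [0, 0, 0], [0, 0, 0], [0, 0, 0]], jaw=[-1, 1, 1, 1, 1, 1, 1, 1])

```text
t: 36.02
eef_pos: [0.5913, -0.2546, 0.171]
tcp_rot: [-0.002, 0.723, 0.691, -0.0]
ft_force: [0.2, -0.0, -0.7]
grip_width: 0.0855
finger_force: 0.0
```

Call:
carry_out(dp=[[0, 0, -25], [0, 0, -35], [0, 0, -35], [12, -5, -15], [30, -12, 0], [36, -15, 0], [36, -15, 0], [36, -15, 0]], dr=[[0, 0, 0], [0, 0, 0], [0, 0, 0], [0, 0, 0], [0, 0, 0], [0, 0, 0], [0, 0, 0], [0, 0, 0]], jaw=[1, 1, 1, 1, 1, 1, 1, 1])

```text
t: 36.68
eef_pos: [0.5363, -0.1015, 0.283]
tcp_rot: [0.0, 0.723, 0.691, 0.0]
ft_force: [0.6, 0.4, 0.1]
grip_width: 0.0856
finger_force: 0.0
```

Call:
carry_out(dp=[[36, -15, 0], [36, -15, 0], [36, -15, 0], [36, -15, 0], [36, -15, 0], [30, -12, 0], [12, -4, 0], [0, 0, 0]], dr=[[0, 0, 0], [0, 0, 0], [0, 0, 0], [0, 0, 0], [0, 0, 0], [0, 0, 0], [0, 0, 0.01], [0, 0, 0]], jaw=[1, 1, 1, 1, 1, 1, 1, 1])

```text
t: 37.35
eef_pos: [0.4549, 0.1258, 0.2833]
tcp_rot: [0.0, 0.725, 0.689, 0.001]
ft_force: [1.4, 0.6, -0.3]
grip_width: 0.0855
finger_force: 0.0
```

Call:
carry_out(dp=[[20, -5, 0], [7, -2, 0], [0, 0, 15], [0, 0, 15], [0, 0, 0], [0, 0, 0], [0, 0, 0], [0, 0, 0]], dr=[[0, 0, 0], [0, 0, 0], [0, 0, 0], [0, 0, 0], [0, 0, 0], [0, 0, 0], [0, 0, 0], [0, 0, 0]], jaw=[1, 1, 1, 1, 1, 1, 1, 1])

```text
t: 38.02
eef_pos: [0.4512, 0.15, 0.2533]
tcp_rot: [0.001, 0.726, 0.688, 0.001]
ft_force: [0.5, -0.2, 0.1]
grip_width: 0.0855
finger_force: 0.0
```

```bash
python3 std.py 3 2>/dev/null
```

```text
38.0167 [0.4512 0.15   0.2533] [0.0546 0.9985 0.0001]
[298 159  36  16] ztop 0.09240347102365123 top (array([444.9497, 154.7843]), array([ 7.7213, 38.2067]), 86.73825073242188) all (array([445.2984, 155.1211]), array([ 8.488 , 49.4991]), 86.94124603271484)
   lower part xy [0.4457 0.1565] 0.044747525830429166 toolxy mm [ 4.3948 -6.4591 -0.0104]
[345 228  40   8] ztop 0.03746829210178734 top (array([514.3496,  43.7462]), array([59.7529,  7.386 ]), 0.6272350549697876) all (array([514.3496,  43.7462]), array([59.7529,  7.386 ]), 0.6272350549697876)
   lower part xy [nan nan] nan toolxy mm [-102.6898   68.898     0.1027]
```

Call:
carry_out(dp=[[3, -3, 20], [2, -3, 24], [0, 0, 24], [0, 0, 24], [0, 0, 24], [0, 0, 24], [0, 0, 20], [0, 0, 14]], dr=[[0, 0, 0], [0, 0, 0], [0, 0, 0], [0, 0, 0], [0, 0, 0], [0, 0, 0], [0, 0, 0], [0, 0, 0]], jaw=[1, 1, 1, 1, 1, 1, 1, 1])

```text
t: 38.73
eef_pos: [0.4442, 0.1556, 0.0767]
tcp_rot: [-0.0, 0.726, 0.688, -0.0]
ft_force: [-0.1, -0.2, -0.7]
grip_width: 0.0856
finger_force: 0.0
```

Call:
carry_out(dp=[[0, 0, 14], [0, 0, 8], [0, 0, 5], [0, 0, 0], [0, 0, 0], [0, 0, 0], [0, 0, 0], [0, 0, 0]], dr=[[0, 0, 0], [0, 0, 0], [0, 0, 0], [0, 0, 0], [0, 0, 0], [0, 0, 0], [0, 0, 0], [0, 0, 0]], jaw=[1, 1, 1, 1, 1, 1, 1, 1])

```text
t: 39.4
eef_pos: [0.4452, 0.1558, 0.0518]
tcp_rot: [0.0, 0.726, 0.688, 0.001]
ft_force: [-0.6, 0.8, 0.0]
grip_width: 0.0854
finger_force: 0.0
```

Call:
carry_out(dp=[[0, 0, 0], [0, 0, 0], [0, 0, 0], [0, 0, 0], [0, 0, 0], [0, 0, 0], [0, 0, 0], [0, 0, 0]], dr=[[0, 0, 0], [0, 0, 0], [0, 0, 0], [0, 0, 0], [0, 0, 0], [0, 0, 0], [0, 0, 0], [0, 0, 0]], jaw=[-1, -1, -1, -1, -1, -1, -1, -1])

```text
t: 40.07
eef_pos: [0.4448, 0.1558, 0.0518]
tcp_rot: [0.0, 0.726, 0.688, 0.0]
ft_force: [-2.9, 0.4, 7.4]
grip_width: 0.0361
finger_force: 79.1
```

Call:
carry_out(dp=[[0, 0, 0], [0, 0, 0], [0, 0, -2], [0, 0, -3], [0, 0, -4], [0, 0, -6], [0, 0, 0], [0, 0, 0]], dr=[[0, 0, 0], [0, 0, 0], [0, 0, 0], [0, 0, 0], [0, 0, 0], [0, 0, 0], [0, 0, 0], [0, 0, 0]], jaw=[-1, -1, -1, -1, -1, -1, -1, -1])

```text
t: 40.73
eef_pos: [0.4452, 0.1558, 0.0666]
tcp_rot: [0.0, 0.726, 0.688, 0.0]
ft_force: [0.4, -0.1, -1.3]
grip_width: 0.0361
finger_force: 79.9
```

Call:
carry_out(dp=[[0, 0, -8], [0, 0, -14], [0, 0, -16], [0, 0, -16], [0, 0, -16], [0, 0, -16], [0, 0, -10], [0, 0, -3]], dr=[[0, 0, 0], [0, 0, 0], [0, 0, 0], [0, 0, 0], [0, 0, 0], [0, 0, 0], [0, 0, 0], [0, 0, -0.01]], jaw=[-1, -1, -1, -1, -1, -1, -1, -1])

```text
t: 41.4
eef_pos: [0.4458, 0.1559, 0.1672]
tcp_rot: [0.001, 0.722, 0.692, 0.001]
ft_force: [0.8, -0.8, -1.0]
grip_width: 0.0359
finger_force: 80.0
```

Call:
carry_out(dp=[[-12, 8, 0], [-24, 16, 0], [-32, 21, 0], [-32, 21, 0], [-32, 21, 0], [-32, 21, 0], [-32, 21, 0], [-24, 16, 0]], dr=[[0, 0, 0], [0, 0, 0], [0, 0, 0], [0, 0, 0], [0, 0, 0], [0, 0, 0], [0, 0, 0], [0, 0, 0]], jaw=[-1, -1, -1, -1, -1, -1, -1, -1])

```text
t: 42.07
eef_pos: [0.5804, -0.0732, 0.1641]
tcp_rot: [-0.0, 0.723, 0.691, -0.0]
ft_force: [1.2, -0.1, 0.0]
grip_width: 0.0357
finger_force: 80.1
```

Call:
carry_out(dp=[[-18, 12, 0], [-10, 7, 0], [0, 0, 0], [0, 0, 0], [0, 0, 0], [0, 0, 0], [0, 0, 0], [0, 0, 0]], dr=[[0, 0, 0], [0, 0, 0], [0, 0, 0], [0, 0, 0], [0, 0, 0], [0, 0, 0], [0, 0, 0], [0, 0, 0]], jaw=[-1, -1, -1, -1, -1, -1, -1, -1])

```text
t: 42.73
eef_pos: [0.5974, -0.0982, 0.1653]
tcp_rot: [0.0, 0.722, 0.692, 0.0]
ft_force: [-0.5, 0.2, -0.7]
grip_width: 0.0356
finger_force: 80.1
```

```bash
python3 - <<'E'
from h import *
s,q,r=st();M=r.as_matrix();print(s['t'],q,M[:,0],s['grip_width'],s['ft_force']); print('bar x here',.595+(q[1]+.18)*.043)
g=cam('side');W=cloud(g); e=q+[0,0,.0097]
x,y,z=W[...,0],W[...,1],W[...,2]
k=(abs(x-q[0])<.04)&(abs(y-q[1])<.025)&(z>.1)&(z<.3); p=W[k]
f=p[p[:,2]<e[2]-.02]; print('low',f[:,2].min(),'expected',e[2]-.056,'x',f[:,0].min(),f[:,0].max())
for a in(-.32,-.255):
    m=(abs(x-.59)<.06)&(abs(y-a)<.03)&(z>.05)&(z<.195)&((z>.18)|(z<.16)); p=W[m]; print(a,p[:,1].mean(),p.min(0),p.max(0))
E
```

```text
42.7333 [ 0.5973748  -0.09823546  0.16532806] [4.27044066e-02 9.99087751e-01 9.49034100e-06] 0.03564786372515601 [-0.46106163  0.15136722 -0.74939931]
bar x here 0.5985158753412562
low 0.11767850162966953 expected 0.11902806116933778 x 0.5705167431160508 0.6200539339009522
-0.32 -0.3261500001257787 [ 0.53670144 -0.34253009  0.07079225] [ 0.64049395 -0.31254053  0.18858895]
-0.255 -0.26014970810429316 [ 0.55808295 -0.26685632  0.0940126 ] [ 0.62423373 -0.23925001  0.18901674]
```

Call:
carry_out(dp=[[-8, 1, 0], [-12, 1, 0], [-15, 0, 0], [-16, 0, 0], [-16, 0, 0], [-16, 0, 0], [-14, 0, 0], [-8, 0, 0]], dr=[[0, 0, 0], [0, 0, 0], [0, 0, 0], [0, 0, 0], [0, 0, 0], [0, 0, 0], [0, 0, 0], [0, 0, 0]], jaw=[-1, -1, -1, -1, -1, -1, -1, -1])

```text
t: 43.45
eef_pos: [0.5946, -0.2071, 0.165]
tcp_rot: [0.0, 0.723, 0.691, -0.0]
ft_force: [0.9, -0.0, -1.0]
grip_width: 0.036
finger_force: 80.1
```

Call:
carry_out(dp=[[0, 0, 0], [0, 0, 5], [0, 0, 5], [0, 0, 4], [0, 0, 2], [0, 0, 1.5], [0, 0, 0], [0, 0, 0]], dr=[[0, 0, 0], [0, 0, 0], [0, 0, 0], [0, 0, 0], [0, 0, 0], [0, 0, 0], [0, 0, 0], [0, 0, 0]], jaw=[-1, -1, -1, -1, -1, -1, -1, -1])

```text
t: 44.12
eef_pos: [0.5952, -0.2038, 0.1478]
tcp_rot: [0.0, 0.722, 0.692, 0.0]
ft_force: [0.6, 0.9, 1.3]
grip_width: 0.0361
finger_force: 80.2
```

```bash
python3 hang.py d2
```

```text
44.1167 [ 0.5952 -0.2038  0.1478] [ 0.0433  0.9991 -0.0001] 0.0361352067205489 80.24244942591395 [0.5967 0.9315 1.2638]
eye [345.0846 235.7719]
tip [343.4154 222.5232]
bar mid [346.0586 244.9124]
origin 244 165
```

View pics/hd2.png

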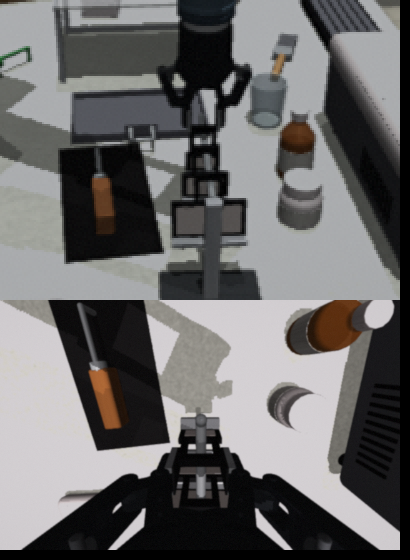

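Std_d is on the bar, with the point ahead of it at (201,420), and it rests there with a small upward load. The tray is empty and the hook is on the mat. Release and back off upward.

Call:
carry_out(dp=[[0, 0, 0], [0, 0, 0], [0, 0, 0], [0, 0, 0], [0, 0, 0], [0, 0, 0], [0, 0, -10], [0, 0, -15]], dr=[[0, 0, 0], [0, 0, 0], [0, 0, 0], [0, 0, 0], [0, 0, 0], [0, 0, 0], [0, 0, 0], [0, 0, 0]], jaw=[1, 1, 1, 1, 1, 1, 1, 1])

```text
t: 44.88
eef_pos: [0.5938, -0.2036, 0.1715]
tcp_rot: [-0.002, 0.723, 0.691, -0.001]
ft_force: [0.3, -0.8, 0.2]
grip_width: 0.0856
finger_force: 0.0
```

Call:
carry_out(dp=[[0, 0, -20], [0, 0, -30], [0, 0, -35], [0, 0, -35], [0, 0, -35], [0, 0, -20], [0, 0, 0], [0, 0, 0]], dr=[[0, 0, 0], [0, 0, 0], [0, 0, 0], [0, 0, 0], [0, 0, 0], [0, 0, 0], [0, 0, 0], [0, 0, 0]], jaw=[1, 1, 1, 1, 1, 1, 1, 1])

```text
t: 45.55
eef_pos: [0.5956, -0.2045, 0.3501]
tcp_rot: [0.002, 0.722, 0.691, 0.001]
ft_force: [0.3, -0.7, -0.8]
grip_width: 0.0852
finger_force: 0.0
```

```bash
python3 - <<'E'
from meas import *
g=cam('side');save(g,'sf');a=cam('top');save(a,'tf');w=cam('wrist');save(w,'wf')
W=cloud(g);x,y,z=W[...,0],W[...,1],W[...,2]
m=(abs(x-.59)<.06)&(y>-.36)&(y<-.15)&(z>.182)&(z<.2);p=W[m];print('tops y',np.unique((p[:,1]*100).round()),p[:,2].max())
for n in('tf','sf'):
    h=load(n);W2,m=hook(h);print(n,m.sum(),box(W2[m]) if m.sum()>5 else '')
o=np.zeros((560,400,3),np.uint8);o[:300]=cv2.resize(g['frame'][165:315,244:444],(400,300),interpolation=3);o[300:550]=cv2.resize(w['frame'],(400,250))
cv2.imwrite('pics/final.png',o[:,:,::-1])
A=cloud(a);k=(abs(A[...,2]-.17)<.015)&(A[...,0]>.35)&(A[...,0]<.66)&(A[...,1]>.2);print('roof front y',np.percentile(A[k][:,1],1))
k=(A[...,2]>.008)&(A[...,2]<.03)&(A[...,0]>.4)&(A[...,0]<.62)&(A[...,1]>.03)&(A[...,1]<.245);print('tray y',np.percentile(A[k][:,1],[1,99]))
E
```

```text
tops y [-33. -32. -27. -26. -25. -21. -20. -18. -17.] 0.18995987497587763
tf 0 
sf 116 (array([ 438.3881, -173.601 ]), array([97.6198, 19.8117]), 89.92491912841797)
roof front y 0.2644258369251469
tray y [0.0389 0.2339]
```

View pics/final.png

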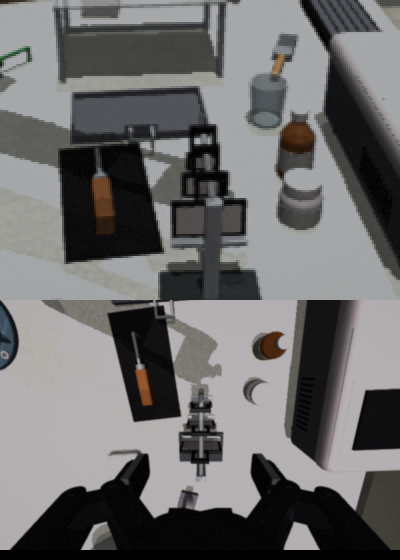

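All three standards hang in order (large by the post, small in front). The hook is on the mat at (140,375) in the wrist view, and the tray is about 55 mm clear of the roof. Handing in.

```bash
python3 -c "
from plant import *
print(finish_job())"
```

```text
the job is handed in; nothing more can be done
None
```

I finished the job and handed it in: the tray stands about 55 mm clear of the roof, the wooden hook lies wholly on its mat, and std_a, std_c and std_d (std_b was not there) hang on the bar from the post outward; std_a slipped from the first grip, stayed upright on the tray, and lifted on the second try.

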